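Turn a three-bay weld jig round for the next job

TASK

Swing the jig's hold-down bar a quarter turn out of the way, clear every leftover offcut out of its bays into the scrap bin, and seat one 90 mm square tube from the stock fully home in each of the three bays (the look-alike tubes are a little longer or shorter: leave those outside the jig). Once all three tubes are seated, swing the bar back over them until it is fully closed. Do not disturb the other things on the bench.

Things in the scene. Friction and masses are not known exactly. Their poses are not given: they have to be found in the camera images.
- bay1 (a point): Bay 1 of the jig's three: where the centre of a properly seated tube lies, 46 mm over the bench; the tube lies along this point's x axis. A bay is two end cups, 98 mm apart from stop to stop and 38 mm wide between cheeks, with seats 30 mm over the bench and lips flaring outward up to 50 mm over it. Between the cups nothing stands above the 10 mm base plate.
- bay2 (a point): Bay 2, the middle one, the same: centre of a seated tube. Bays are 82 mm apart along the jig's y. Each cup's seat reaches 26 mm in from its stop and its cheeks 14 mm, so fingers may reach down on both sides of the middle of a tube.
- bay3 (a point): Bay 3, the same: centre of a seated tube. It is the bay nearest the bar's pivot.
- bar (a joint): Angle of the jig's flat steel hold-down bar about its upright pivot, rad. 0: closed on its stop, across all three bays, 4 mm above seated tubes, so nothing goes in or out. Grows as it swings level, anticlockwise from above, away from the robot; 1.5: points along the jig's +x beside the bays, all open; end stop 1.75. No spring: it stays where left; about 2 N at the grip moves it.
- bar_grip (a point): Black round upright grip post on the bar, 20 mm across, from 78 to 130 mm over the bench; this point is on its axis 106 mm over the bench, 125 mm from the pivot axis. The bar is 24 mm wide, 66 to 78 mm over the bench, and reaches 273 mm from the pivot.
- bar_pivot (a point): Axis of the bar's pivot, at the same height as the grip point; 88 mm beyond bay 3 along the jig's y. Its post is 34 mm across and reaches 85 mm over the bench.
- tubeA_c (a point): Centre of a square steel tube of the right length: 32 x 32 mm section, 90 mm long along its x axis, about 170 g, lying among the stock on the robot's left.
- tubeB_c (a point): Centre of a square steel tube of the right length: 32 x 32 mm section, 90 mm long along its x axis, about 170 g, lying among the stock on the robot's left.
- tubeC_c (a point): Centre of a square steel tube of the right length: 32 x 32 mm section, 90 mm long along its x axis, about 170 g, lying among the stock on the robot's left.
- long_c (a point): Centre of a look-alike tube in the stock, same section, 106 mm long along its x: too long for a bay. Leave it.
- short_c (a point): Centre of a look-alike tube in the stock, same section, 74 mm long along its x: too short. Leave it.
- offcut1_c (a point): Centre of a leftover offcut of the same 32 x 32 mm tube, 72 mm long along its x, about 140 g, lying in one of the bays at the start; one to three of them are there, the others are absent.
- offcut2_c (a point): Centre of a leftover offcut of the same 32 x 32 mm tube, 72 mm long along its x, about 140 g, lying in one of the bays at the start; one to three of them are there, the others are absent.
- offcut3_c (a point): Centre of a leftover offcut of the same 32 x 32 mm tube, 72 mm long along its x, about 140 g, lying in one of the bays at the start; one to three of them are there, the others are absent.
- bin_in (a point): Centre of the inner floor (4 mm over the bench) of the open grey scrap bin on the robot's right, fixed: outside 220 mm along its x, 170 along its y, 55 high, walls 4 mm.
- stub: Bystander: upright steel tube stub, 48 mm wide, 60 high. Not part of the job.
- flange: Bystander: flat steel ring, 72 mm wide, 10 thick. Not part of the job.
- magnet: Bystander: flat grey welding magnet, 60 x 60 x 15 mm. Not part of the job.
- hammer: Bystander: hammer, 240 mm long. Not part of the job.
- brush: Bystander: brush, 200 mm long. Not part of the job.
- bolt: Bystander: bolt standing on its shank, 35 mm high. Not part of the job.
Not all that is in view belongs to the job. Leave any blue, brown or purple look-alike of the part that bears tubeC_c alone.

How it is judged:
By the outcome, as a careful person would: the job done as asked, in the order asked, and still so for the second after the job is handed in, with the robot touching nothing.
Of offcut1, offcut2, offcut3 only 1 to 3 are there at a start; the rules pass over those that are not, and their reading is None.
At some moment in a run one of tubeA, tubeB, tubeC may be knocked a few centimetres aside while the robot is not near it.
Once in a run the grip may slacken for a moment while it holds something.
It also fails if it takes over 210 s, if anything falls off the work surface, if the arm or the gripper's body presses on something with over 40 N, if the wrist force passes 120 N, or if a joint passes its speed limit or range.

ROBOT

A 6-joint arm with a two-finger parallel gripper is mounted at the origin on the work surface. World frame = base frame: x ahead of the robot, y to its left, z up, the work surface at z = 0. Lengths are in m, angles in rad, forces in N, time in s.
With the tool pointing down it reaches from about 0.375 to 0.9 m from the base axis. Payload 3.1 kg.
Tool frame: the origin (TCP) lies on the front face of the gripper's body, between the roots of the fingers; the fingertips stand 73 mm ahead of it and the grasp point (between the pads) lies 54 mm ahead of it (manip.finger_overhang is the distance from the TCP to the fingertips, in m); z points along the fingers, y is the direction in which the jaws open and shut (so a half turn about z gives the same grasp; the last joint's range is limited). The gripper opens to 85 mm and grips with 20 to 120 N. Pads are 22 mm wide; open, the fingers measure 114 mm over their backs; the gripper's body (76 mm by 85 mm) begins 54 mm behind the grasp point. The pads swing forward as they close: fully open they stand 13 mm farther back than shut.
Start: joints at [0.986, 0.527, 1.433, -0, 1.181, -0.178], TCP at [0.247, 0.574, 0.304] pointing down, gripper open.
Joint ranges: [-3.08, 3.08], [-0.75, 2.2], [0.22, 2.44], [-1.43, 4.57], [0, 2.65], [-2.85, 2.85]. Speed limits (rad/s): [2.79, 2.79, 3.14, 3.14, 3.14, 3.14].

INTERFACE

Orientations are given as a unit quaternion [x, y, z, w].
In Python, from station import manip gives the robot as it stands.
- The arm moves only by the tool apply_moves, never from a script. Its argument "increments" is a list that holds one entry, the list of rows, each a list of 4 numbers: the shift along the tool's x, y, z in m, then the turn about the tool's z in degrees. In form: [[[dx, dy, dz, spin], ...]]. A call has 1 to 5 rows; each row shifts and turns the pose as measured when the row begins, along the tool's axes as they then stand; what a row does not reach is not made up. A row lasts 1/10 s, in which the tool goes at most 50 mm and 8.59 degrees, less where a joint would pass 70% of its speed; a pose out of reach is approached as far as the arm can. A call with a gripper value outside its range is refused whole. "fingers" is the opening, from 0 (shut) to 1 (fully open), set as the call begins (left out, the last holds). The fingers move at their own pace and stop on an object; "newtons" is the grip in N (left out, the last holds). Time passes only in rows, so rows that do not move let the fingers close. It gives the time, the measured TCP pose, the force and the opening at its end, in the units of the state.
- manip.sense(): the state, without advancing time (a new reading comes with each control period).
- manip.snapshot(name): name is "side" or "top" or "wrist"; returns (picture, depth): 400x640x3 uint8, red, green, blue; 400x640 float32, m along the optical axis (not along the pixel's ray), 0 where there is no reading.
- manip.camera_model(name): a dict with "mtx" (3x3 intrinsics, pixels), "R" (3x3) and "t" (3): a world point X has camera coordinates R X + t; the wrist camera has in their place "mount" (4x4, takes a point from camera to tool coordinates, whose origin is the TCP and whose axes are the flange's). Camera axes: x right, y down, z forward; pixel columns grow to the right and rows downward; lengths in m; the calibration is good to about 2 mm. The wrist camera is an equidistant fisheye: a pixel r from the principal point sees the ray r / f radians off the axis. A picture is of the moment at which its call begins: read the wrist's pose just before it. camera_model takes no time and is no camera call.
- manip.sign_off(): hands the job in, once; it reports no verdict.
The state is a dict: "t": time; "q": joint angles; "qd": joint speeds; "tau": joint torques, N m; "tcp_pos": TCP position; "tool_rot": TCP orientation; "force": force on the tool from outside, world axes, zero at the start; "ft_torque": the same for the moment, N m; "finger_gap": opening from 0.0 (shut) to 1.0 (fully open).
Only numpy, scipy, OpenCV 4.12 (cv2) and the standard library are available. Lean on these libraries where they do the work, as an engineer would, in place of code of your own. Each camera call takes 0.05 s, during which the arm holds its last target.

## Working session

There is one attempt and no reset: what is moved stays moved. The work goes in short steps, Python scripts to look and compute and a tool call to move; the robot and the scene stay as the last step left them, time stands still between calls to the robot, and variables do not carry over. Pictures are saved under pics/ and viewed, and the job is handed in when it is done.

Besides the shell and the picture viewer there is one more tool, called after ">>>" as a command line: name --argument value ..., lists and objects as JSON in quotes. apply_moves: Moves the arm, as the interface text tells. Its arguments: {"type":"object","properties":{"increments":{"type":"array","items":{"type":"array","items":{"type":"array","items":{"type":"number"}}}},"fingers":{"type":"number"},"newtons":{"type":"number"}},"required":["increments"]}

```bash
ls; mkdir -p pics; cat > h.py <<'E'
import numpy as np, cv2
from station import manip
from scipy.spatial.transform import Rotation as Ro
def snap(name,fn):
    s=manip.sense(); p,d=manip.snapshot(name)
    cv2.imwrite(f'pics/{fn}.png',p[:,:,::-1]); np.savez(f'pics/{fn}.npz',p=p,d=d,pos=s['tcp_pos'],rot=s['tool_rot'])
    return p,d
def cloud(name,d):
    m=manip.camera_model(name);K=np.array(m['mtx']);v,u=np.mgrid[:d.shape[0],:d.shape[1]]
    X=np.stack([(u-K[0,2])/K[0,0]*d,(v-K[1,2])/K[1,1]*d,d],-1)
    return (X-np.array(m['t']))@np.array(m['R'])  # R^T (X-t)
E
python3 - <<'E'
from h import *
for n in ['top','side','wrist']:
    snap(n,n+'0'); print(n,manip.camera_model(n))
print(manip.sense())
E
```

```text
pics
top {'mtx': array([[402.80343632,   0.        , 318.07197188],
       [  0.        , 402.80343632, 201.81510331],
       [  0.        ,   0.        ,   1.        ]]), 'R': array([[-0.00387902, -0.99998663, -0.00341842],
       [-0.97956035,  0.00448724, -0.20110043],
       [ 0.20111308,  0.00256848, -0.97956466]]), 't': array([0.02484966, 0.48177545, 1.30788106])}
side {'mtx': array([[440.50049668,   0.        , 315.90995126],
       [  0.        , 440.50049668, 199.87546462],
       [  0.        ,   0.        ,   1.        ]]), 'R': array([[ 0.8108899 , -0.58508479,  0.01154766],
       [-0.32596745, -0.46798216, -0.82142432],
       [ 0.48600698,  0.66232053, -0.57020061]]), 't': array([-0.37870194,  0.25133072,  0.93352417])}
wrist {'mtx': array([[309.70691629,   0.        , 321.20337403],
       [  0.        , 309.70691629, 199.99698361],
       [  0.        ,   0.        ,   1.        ]]), 'mount': array([[ 6.02145114e-04, -9.64047557e-01, -2.65729084e-01,
         6.69630431e-02],
       [ 9.99999288e-01,  8.54344317e-04, -8.33495014e-04,
        -8.12574597e-04],
       [ 1.03055296e-03, -2.65728393e-01,  9.64047384e-01,
        -6.96425058e-02],
       [ 0.00000000e+00,  0.00000000e+00,  0.00000000e+00,
         1.00000000e+00]])}
{'t': 0.15, 'q': array([ 9.85507426e-01,  5.28277359e-01,  1.43362107e+00,  1.39779361e-05,
        1.18142481e+00, -1.78503275e-01]), 'qd': array([ 1.23800854e-05, -4.46006891e-03, -5.53543663e-03, -1.39119242e-03,
        2.31030137e-04,  2.78036358e-03]), 'tau': array([ 3.70368225e-04, -4.42746413e+01, -1.78275615e+01, -2.84718353e-04,
        5.60524233e-03, -1.40870036e-07]), 'tcp_pos': array([0.24701304, 0.57363897, 0.30313896]), 'tool_rot': array([ 2.01995892e-01,  9.79385987e-01, -8.00547933e-04, -3.28475741e-04]), 'force': array([ 1.14007297, -0.00919244, -1.28858898]), 'ft_torque': array([-0.00986363,  0.02556052,  0.02265763]), 'finger_gap': 0.9972269862022176}
```

View pics/top0.png

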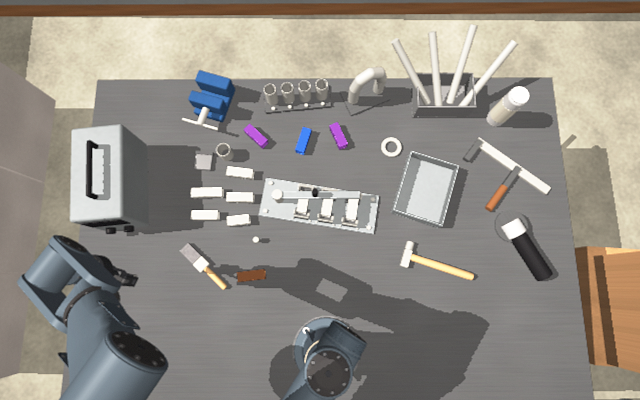

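View pics/side0.png

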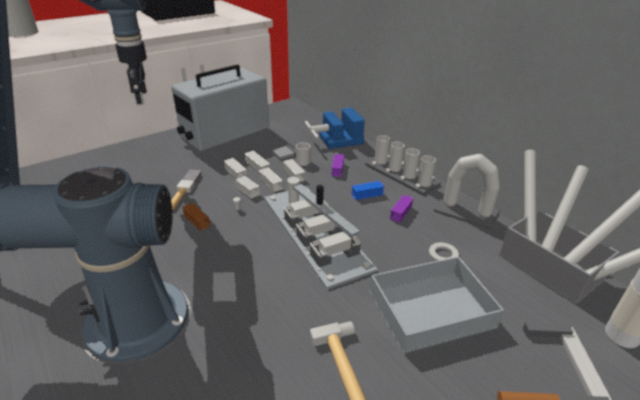

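View pics/wrist0.png

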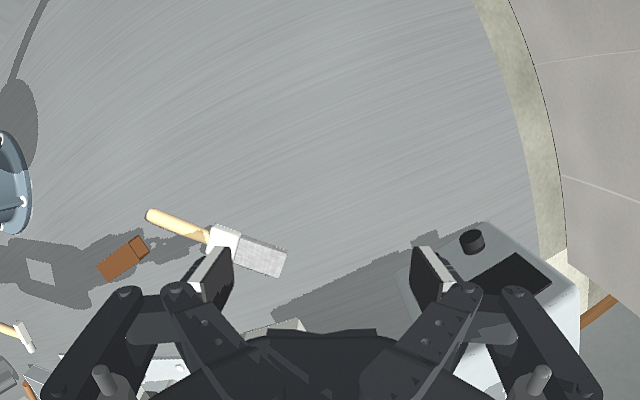

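```bash
python3 - <<'E'
from h import *
z=np.load('pics/top0.npz');p,d=z['p'],z['d']
c=p[120:270,170:470]
cv2.imwrite('pics/c0.png',cv2.resize(c[:, :150],None,fx=5,fy=4*1.25*0+4,interpolation=cv2.INTER_CUBIC)[:600])
cv2.imwrite('pics/c0.png',cv2.resize(c[:,:,::-1],None,fx=2.66,fy=2.66,interpolation=cv2.INTER_CUBIC))
X=cloud('top',d)
print('bench z',np.median(X[290:310,330:400,2]))
# orthographic height map of the work area, 1mm
g=np.zeros((420,900),np.float32)
x=X.reshape(-1,3);m=(x[:,0]>.3)&(x[:,0]<.9)&(abs(x[:,1])<.5)
# components per height
zz=X[...,2]
mask=((zz>.024)&(zz<.2)).astype(np.uint8)
n,l,st,ce=cv2.connectedComponentsWithStats(mask)
for i in range(1,n):
    if st[i,4]>40:
        P=X[l==i]; top=P[P[:,2]>np.percentile(P[:,2],60)-.006]
        r=cv2.minAreaRect((top[:,:2]*1000).astype(np.float32))
        print(i,st[i],ce[i].round(),np.percentile(P[:,2],[10,50,90]).round(3),np.round(r[0]),np.round(r[1]),round(r[2],1))
E
```

```text
bench z -0.0005295275600053229
1 [ 391   24  127   92 3520] [448.  78.] [0.044 0.091 0.179] [ 970. -421.] [406. 167.] 85.0
3 [349  67  38  36 714] [368.  82.] [0.052 0.143 0.176] [ 887. -151.] [ 36. 105.] 21.2
4 [ 183   70   52   60 1689] [211.  97.] [0.031 0.084 0.1  ] [873. 396.] [122. 120.] 73.4
5 [316  78  12  21 218] [322.  88.] [0.035 0.066 0.094] [889.   9.] [45. 39.] 0.6
6 [299  80  12  21 211] [305.  90.] [0.034 0.069 0.095] [883.  67.] [42. 42.] 59.6
7 [282  82  13  21 212] [288.  91.] [0.036 0.068 0.095] [877. 127.] [41. 42.] 56.3
8 [264  84  15  20 214] [271.  93.] [0.035 0.066 0.095] [870. 187.] [42. 41.] 43.7
9 [489  86  41  38 833] [509. 104.] [0.055 0.15  0.19 ] [ 798. -620.] [60. 61.] 16.4
12 [244 123  24  23 218] [256. 134.] [0.028 0.032 0.036] [731. 243.] [90. 32.] 46.0
13 [330 122  18  25 220] [338. 134.] [0.028 0.031 0.035] [731. -50.] [88. 33.] 22.2
14 [  70  124   78  110 5251] [114. 181.] [0.062 0.192 0.199] [550. 696.] [300. 162.] 5.7
15 [296 127  16  25 221] [303. 139.] [0.028 0.032 0.035] [713.  74.] [32. 92.] 72.5
19 [217 143  16  16 131] [224. 150.] [0.02
[... 373 characters left out ...]
.] [ 19. 103.] 51.8
47 [191 187  32  10 297] [206. 191.] [0.028 0.031 0.035] [524. 407.] [106.  33.] 89.8
49 [227 192  27  10 252] [240. 196.] [0.028 0.031 0.035] [506. 291.] [89. 33.] 89.8
51 [191 210  27  10 242] [204. 214.] [0.028 0.031 0.035] [445. 410.] [92. 29.] 89.8
52 [ 495  210   58   71 1676] [522. 242.] [0.033 0.052 0.063] [ 322. -667.] [210.  59.] 27.9
53 [227 214  23  12 208] [238. 219.] [0.028 0.031 0.034] [427. 295.] [32. 74.] 6.2
56 [401 241  17  26 137] [408. 254.] [0.024 0.026 0.029] [ 305. -285.] [45. 86.] 69.2
71 [237 269  29  13 272] [251. 275.] [0.028 0.031 0.035] [241. 245.] [32. 90.] 6.5
82 [304 328  24  29 250] [313. 338.] [0.034 0.086 0.154] [41. 48.] [27. 83.] 51.3
```

View pics/c0.png

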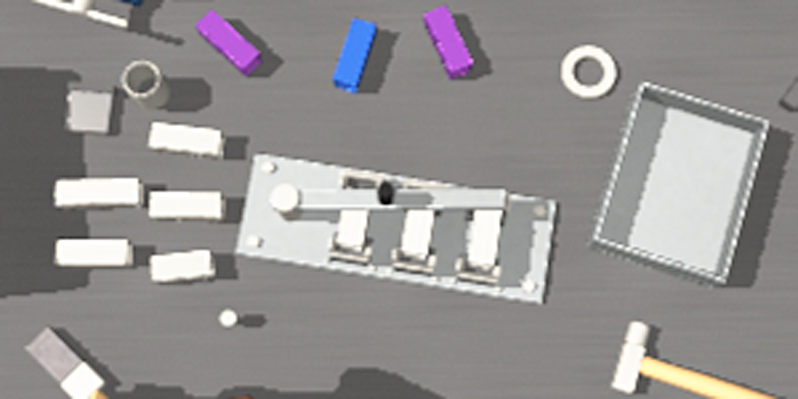

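```bash
python3 - <<'E'
from h import *
z=np.load('pics/top0.npz');p,d=z['p'],z['d']
X=cloud('top',d)
R=X[170:245,250:390]
def rect(m,n):
    P=R[m]; r=cv2.minAreaRect((P[:,:2]*1000).astype(np.float32)); print(n,len(P),np.round(r[0],1),np.round(r[1],1),round(r[2],2)); return P
zz=R[...,2]
rect((zz>.006)&(zz<.014),'plate')
b=rect((zz>.074)&(zz<.081),'bar')
b=rect((zz>.083)&(zz<.087),'post')
g=rect((zz>.10),'grip'); print(g.mean(0),g[:,2].max())
for lo,hi in [(.040,.054),(.054,.065)]:
    m=(((zz>lo)&(zz<hi)).astype(np.uint8)); n,l,st,ce=cv2.connectedComponentsWithStats(m)
    for i in range(1,n):
        if st[i,4]>8: rect(l==i,f'{lo} {ce[i]+[250,170]}')
#ortho map
S=2500; im=np.zeros((500,800),np.uint8)
import cv2
c=cv2.resize(p[170:245,250:390][:,:,::-1],None,fx=5.5,fy=5.5,interpolation=cv2.INTER_CUBIC); cv2.imwrite('pics/c1.png',c)
E
```

```text
plate 2294 [474.4  21.4] [480.1 261.5] 89.77
bar 431 [505.3  29.1] [ 33.  284.9] 1.13
post 58 [507.6  38.1] [ 30.8 266.4] 2.1
grip 75 [359.9  30.9] [302.3  16.6] 1.25
[0.36451159 0.02684132 0.70954933] 1.3781242701794754
0.04 [305.08 185.54] 50 [538.3  65.4] [21.2 51.4] 1.57
0.04 [329.24390244 188.85365854] 41 [527.9 -16.1] [50.8 10.7] 89.45
0.04 [360.35714286 195.92857143] 14 [ 501.9 -120.6] [ 6.5 19.6] 79.16
0.04 [300.57142857 214.17857143] 56 [442.4  79.4] [53.6 20.9] 77.49
0.04 [324.83673469 218.12244898] 49 [428.4  -0.7] [51.8 20.4] 77.12
0.04 [349.68627451 222.19607843] 51 [414.9 -82.6] [53.9 20.1] 78.37
0.054 [302.67272727 204.88181818] 110 [470.2  75.1] [32.5 44.9] 80.26
0.054 [326.98591549 206.33098592] 142 [464.5  -6.9] [31.7 56.8] 79.86
0.054 [352.43548387 207.90860215] 186 [458.5 -91.2] [31.7 72.1] 80.93
```

View pics/c1.png

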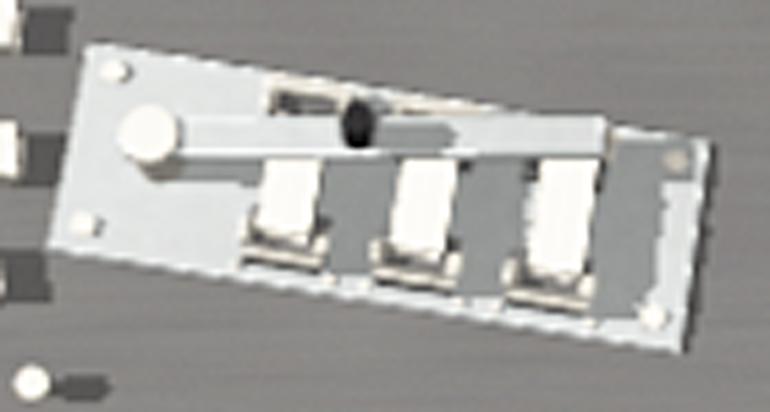

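```bash
python3 - <<'E'
from h import *
z=np.load('pics/top0.npz');p,d=z['p'],z['d']
X=cloud('top',d)
R=X[170:245,255:385]; D=d[170:245,255:385]; zz=R[...,2]
def circ(m,n):
    P=R[m]; c,r=cv2.minEnclosingCircle((P[:,:2]*1000).astype(np.float32)); print(n,len(P),np.round(P.mean(0),4),np.round(c,1),round(r,1))
circ((zz>.124)&(zz<.14)&(D>0),'grip top')
circ((zz>.1)&(zz<.14)&(D>0),'grip all')
m=(zz>.0825)&(zz<.1)&(R[...,1]>.09)&(D>0); circ(m,'post')
m=(zz>.073)&(zz<.082)&(D>0)&(R[...,1]<.1)
P=R[m]; r=cv2.minAreaRect((P[:,:2]*1000).astype(np.float32)); print(r)
v=cv2.fitLine((P[:,:2]*1000).astype(np.float32),cv2.DIST_L2,0,.01,.01).ravel(); print(v)
E
```

```text
grip top 29 [0.5024 0.0331 0.1296] [502.9  33.9] 9.3
grip all 40 [0.5006 0.0334 0.1245] [502.9  32.8] 9.9
post 67 [0.5026 0.1554 0.0849] [504.3 135.1] 37.0
((502.3761901855469, -6.9878082275390625), (212.31301879882812, 22.22707176208496), 89.66841125488281)
[ 2.1150850e-03  9.9999774e-01  5.0209595e+02 -1.2852534e+01]
```

```bash
cat >> h.py <<'E'
import sys,math
def plan(x,y,z,ya,step=.048,sp=8.4):
    """rows to reach TCP xyz, tool y at world angle ya deg (mod 180); straight line"""
    s=manip.sense(); p=np.array(s['tcp_pos']); M=Ro.from_quat(s['tool_rot']).as_matrix()
    cur=math.degrees(math.atan2(M[1,1],M[0,1])); dy=(ya-cur+90)%180-90
    # keep q6 in range: q6 changes by -dy
    q6=math.degrees(s['q'][5])
    T=np.array([x,y,z]); D=T-p; n=max(1,math.ceil(np.linalg.norm(D)/step),math.ceil(abs(dy)/sp))
    print(f"t={s['t']:.2f} p={p.round(4)} ya={cur:.1f} gap={s['finger_gap']:.3f} F={np.round(s['force'],1)} q6={q6:.0f} tilt={np.degrees(np.arccos(-M[2,2])):.2f} n={n}")
    rows=[]
    for i in range(n):
        Mi=Ro.from_euler('z',dy*i/n,degrees=True).as_matrix()@M
        v=Mi.T@(D/n); rows.append([round(float(a),4) for a in v]+[round(-dy/n,2)])
    for i in range(0,n,5): print(str([rows[i:i+5]]).replace(' ',''))
def arc(th0,th1,n,pv,r,z):
    pass
E
python3 -c "
from h import *
plan(.5025,.033,.23,0)"
```

```text
t=0.15 p=[0.247  0.5736 0.3031] ya=66.7 gap=0.997 F=[ 1.1 -0.  -1.3] q6=-10 tilt=0.10 n=13
[[[-0.0345,-0.0304,0.0057,5.13],[-0.0371,-0.0272,0.0057,5.13],[-0.0394,-0.0238,0.0057,5.13],[-0.0413,-0.0202,0.0056,5.13],[-0.043,-0.0164,0.0056,5.13]]]
[[[-0.0443,-0.0125,0.0056,5.13],[-0.0452,-0.0085,0.0056,5.13],[-0.0458,-0.0044,0.0056,5.13],[-0.046,-0.0003,0.0056,5.13],[-0.0458,0.0038,0.0056,5.13]]]
[[[-0.0453,0.0079,0.0056,5.13],[-0.0444,0.0119,0.0056,5.13],[-0.0432,0.0159,0.0056,5.13]]]
```

>>> apply_moves --increments '[[[-0.0345,-0.0304,0.006,5.13],[-0.037,-0.027,0.006,5.13],[-0.0394,-0.024,0.006,5.13],[-0.0413,-0.02,0.006,5.13],[-0.043,-0.0164,0.006,5.13]]]' --fingers 0.5 --newtons 30

```text
t: 0.65
tcp_pos: [0.3451, 0.3651, 0.2714]
tool_rot: [0.417, 0.909, 0.002, 0.0]
force: [1.1, 0.6, -0.3]
finger_gap: 0.499
```

>>> apply_moves --increments '[[[-0.0443,-0.0125,0.0056,5.13],[-0.0452,-0.0085,0.0056,5.13],[-0.0458,-0.0044,0.0056,5.13],[-0.046,0,0.0056,5.13],[-0.0458,0.0038,0.0056,5.13]]]'

```text
t: 1.15
tcp_pos: [0.4433, 0.1476, 0.2417]
tool_rot: [0.615, 0.788, 0.003, -0.0]
force: [1.7, 0.2, 0.4]
finger_gap: 0.497
```

>>> apply_moves --increments '[[[-0.0453,0.0079,0.0056,5.13],[-0.0444,0.012,0.0056,5.13],[-0.0432,0.016,0.0056,5.13]]]'

```text
t: 1.45
tcp_pos: [0.5005, 0.0155, 0.2237]
tool_rot: [0.72, 0.694, 0.003, -0.001]
force: [0.9, 1.1, -0.0]
finger_gap: 0.501
```

```bash
python3 -c "
from h import *
plan(.5025,.033,.23,0)"
```

```text
t=1.45 p=[0.5005 0.0155 0.2237] ya=-2.0 gap=0.501 F=[ 0.9  1.1 -0. ] q6=-9 tilt=0.32 n=1
[[[0.0175,0.0014,-0.0062,-2.03]]]
```

>>> apply_moves --increments '[[[0.0175,0.0014,0.0,-2.0],[0,0,0,0]]]'

```text
t: 1.65
tcp_pos: [0.5066, 0.0243, 0.2229]
tool_rot: [0.712, 0.702, 0.003, 0.001]
force: [-0.7, 0.7, -1.0]
finger_gap: 0.501
```

```bash
cat >> h.py <<'E'
def wcloud(d,pos,rot):
    m=manip.camera_model('wrist');K=np.array(m['mtx']);v,u=np.mgrid[:d.shape[0],:d.shape[1]]
    a=(u-K[0,2])/K[0,0];b=(v-K[1,2])/K[1,1];r=np.hypot(a,b)+1e-9;t=np.tan(r)
    X=np.stack([a/r*t*d,b/r*t*d,d],-1); Mt=np.array(m['mount'])
    X=X@Mt[:3,:3].T+Mt[:3,3]
    return X@Ro.from_quat(rot).as_matrix().T+pos
E
python3 -c "
from h import *
snap('wrist','w1')
z=np.load('pics/w1.npz');X=wcloud(z['d'],z['pos'],z['rot'])
for u,v in [(320,100),(300,150),(340,180)]: print(X[v,u])
plan(.5025,.033,.162,0)"
```

```text
[0.50773066 0.10253085 0.07616369]
[0.49333194 0.06796955 0.07832896]
[0.52285078 0.04041146 0.05016802]
t=1.70 p=[0.5072 0.0236 0.223 ] ya=-0.8 gap=0.501 F=[ 0.2 -0.7  0.6] q6=-9 tilt=0.45 n=2
[[[0.0046,-0.0027,0.0305,-0.41],[0.0046,-0.0026,0.0305,-0.41]]]
```

View pics/w1.png

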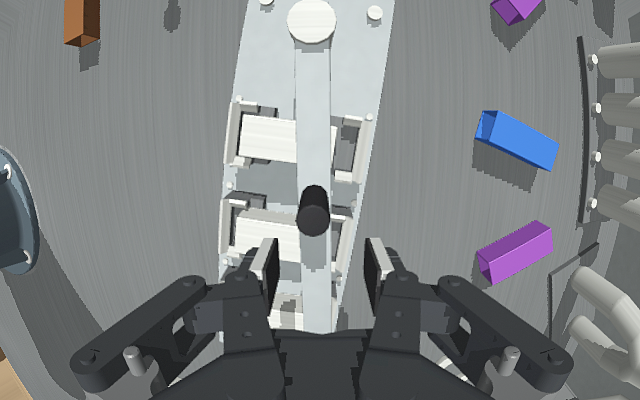

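```bash
python3 -c "
from h import *
z=np.load('pics/w1.npz');d=z['d'];X=wcloud(d,z['pos'],z['rot'])
zz=X[...,2]
v,u=np.mgrid[:400,:640]
def c(m,n):
    P=X[m]; cc,r=cv2.minEnclosingCircle((P[:,:2]*1000).astype(np.float32)); print(n,len(P),P.mean(0).round(4),np.round(cc,1),round(r,1))
c((zz>.125)&(zz<.136)&(v<240)&(abs(u-314)<30),'grip')
c((zz>.0815)&(zz<.09)&(v<60)&(abs(u-311)<40),'pivot')
m=(zz>.072)&(zz<.081)&(v>60)&(v<180)&(abs(u-320)<40)
P=X[m]; print(len(P),cv2.fitLine((P[:,:2]*1000).astype(np.float32),cv2.DIST_L2,0,.01,.01).ravel(),P[:,2].mean())
P=X[(zz>.054)&(zz<.068)&(v>110)&(v<165)&(abs(u-290)<60)]; print('off3',cv2.minAreaRect((P[:,:2]*1000).astype(np.float32)),P[:,2].mean())
P=X[(zz>.054)&(zz<.068)&(v>210)&(v<262)&(abs(u-260)<60)]; print('off2',cv2.minAreaRect((P[:,:2]*1000).astype(np.float32)),P[:,2].mean())
"
```

```text
grip 947 [0.5024 0.0347 0.1294] [502.2  34. ] 10.1
pivot 1752 [0.5026 0.1577 0.0846] [502.6 158.7] 17.3
4085 [2.4762882e-03 9.9999696e-01 5.0232159e+02 8.8889503e+01] 0.07765261700545371
off3 ((482.3097839355469, 73.40711975097656), (32.487648010253906, 72.45096588134766), 80.47909545898438) 0.061605218745948355
off2 ((463.2119445800781, -5.704833984375), (33.08254623413086, 55.848541259765625), 80.74739074707031) 0.06131162360575143
```

>>> apply_moves --increments '[[[0.01,-0.005,0.0,-0.8],[0,0,0.02,0],[0,0,0.02,0]]]'

```text
t: 2.0
tcp_pos: [0.5025, 0.0366, 0.1847]
tool_rot: [0.705, 0.709, 0.005, 0.005]
force: [-0.0, -0.1, -0.5]
finger_gap: 0.497
```

```bash
python3 -c "
from h import *
plan(.502,.034,.160,0)"
```

```text
t=2.00 p=[0.5025 0.0366 0.1847] ya=0.3 gap=0.497 F=[-0.  -0.1 -0.5] q6=-9 tilt=0.78 n=1
[[[-0.0026,-0.0009,0.0247,0.27]]]
```

>>> apply_moves --increments '[[[-0.0025,-0.001,0.0245,0],[0,0,0,0]]]' --fingers 0.36

```text
t: 2.2
tcp_pos: [0.4988, 0.0377, 0.1585]
tool_rot: [0.703, 0.711, 0.004, 0.003]
force: [0.1, 0.4, 0.7]
finger_gap: 0.357
```

```bash
cat >> h.py <<'E'
PV=np.array([.5026,.1585])
def arcplan(bd0,bd1,z,r=.125,n=None,dev=0):
    """bar world direction bd0->bd1 (deg), tool y tangent. Uses current pose for first row"""
    s=manip.sense(); p=np.array(s['tcp_pos']); M=Ro.from_quat(s['tool_rot']).as_matrix()
    cur=math.degrees(math.atan2(M[1,1],M[0,1]))
    print(f"t={s['t']:.2f} p={p.round(4)} ya={cur:.1f} F={np.round(s['force'],1)} gap={s['finger_gap']:.3f} tilt={np.degrees(np.arccos(-M[2,2])):.2f}", M[:,2].round(4),'bardir',np.degrees(np.arctan2(*(p[:2]-PV)[::-1])).round(1))
    n=n or math.ceil(abs(bd1-bd0)/8); rows=[]
    for i in range(1,n+1):
        b=bd0+(bd1-bd0)*i/n; a=math.radians(b)
        T=np.array([PV[0]+r*math.cos(a),PV[1]+r*math.sin(a),z]); v=M.T@(T-p)
        ny=b+90; dy=(ny-cur+90)%180-90
        rows.append([round(float(x),4) for x in v]+[round(-dy,2)])
        M=Ro.from_euler('z',dy,degrees=True).as_matrix()@M; cur+=dy; p=T
    for i in range(0,n,5): print(str([rows[i:i+5]]).replace(' ',''))
E
python3 -c "
from h import *
arcplan(-90,-14,.160,n=14)"
```

```text
t=2.20 p=[0.4988 0.0377 0.1585] ya=0.6 F=[0.1 0.4 0.7] gap=0.357 tilt=0.51 [ 0.0088  0.0012 -1.    ] bardir -91.8
[[[-0.0038,0.0156,-0.0014,-4.82],[0.0006,0.0118,0.0001,-5.43],[0.0006,0.0118,0.0001,-5.43],[0.0006,0.0118,0.0001,-5.43],[0.0006,0.0118,0.0001,-5.43]]]
[[[0.0006,0.0118,0.0001,-5.43],[0.0006,0.0118,0.0001,-5.43],[0.0006,0.0118,0.0001,-5.43],[0.0006,0.0118,0.0001,-5.43],[0.0006,0.0118,0.0001,-5.43]]]
[[[0.0006,0.0118,0.0001,-5.43],[0.0006,0.0118,0.0001,-5.43],[0.0006,0.0118,0.0001,-5.43],[0.0006,0.0118,0.0001,-5.43]]]
```

>>> apply_moves --increments '[[[-0.0038,0.0156,-0.0014,-4.8],[0.0006,0.0118,0,-5.4],[0.0006,0.0118,0,-5.4],[0.0006,0.0118,0,-5.4],[0.0006,0.0118,0,-5.4]]]'

```text
t: 2.7
tcp_pos: [0.5509, 0.0546, 0.1625]
tool_rot: [0.51, 0.86, -0.002, -0.005]
force: [-1.1, -1.9, -1.4]
finger_gap: 0.357
```

```bash
python3 -c "
from h import *
arcplan(-63,-8,.160,n=10)"
```

```text
t=2.70 p=[0.5509 0.0546 0.1625] ya=28.7 F=[-1.1 -1.9 -1.4] gap=0.357 tilt=0.60 [-0.0105  0.0011 -0.9999] bardir -65.1
[[[-0.0104,0.0158,0.0023,-3.78],[0.0006,0.012,-0.0001,-5.5],[0.0006,0.012,-0.0001,-5.5],[0.0006,0.012,-0.0001,-5.5],[0.0006,0.012,-0.0001,-5.5]]]
[[[0.0006,0.012,-0.0001,-5.5],[0.0006,0.012,-0.0001,-5.5],[0.0006,0.012,-0.0001,-5.5],[0.0006,0.012,-0.0001,-5.5],[0.0006,0.012,-0.0001,-5.5]]]
```

>>> apply_moves --increments '[[[-0.0104,0.0158,0.002,-3.8],[0,0.012,0,-5.5],[0,0.012,0,-5.5],[0,0.012,0,-5.5],[0,0.012,0,-5.5]]]'

```text
t: 3.2
tcp_pos: [0.6011, 0.0907, 0.1647]
tool_rot: [0.29, 0.957, -0.004, -0.009]
force: [-0.2, -2.7, -0.6]
finger_gap: 0.362
```

```bash
python3 -c "
from h import *
arcplan(-37.5,-8,.160,n=6)"
```

```text
t=3.20 p=[0.6011 0.0907 0.1647] ya=56.3 F=[-0.2 -2.7 -0.6] gap=0.362 tilt=1.14 [-0.0197 -0.0027 -0.9998] bardir -34.6
[[[-0.0055,0.0043,0.0045,-1.13],[0.0005,0.0107,-0.0001,-4.92],[0.0005,0.0107,-0.0001,-4.92],[0.0005,0.0107,-0.0001,-4.92],[0.0005,0.0107,-0.0001,-4.92]]]
[[[0.0005,0.0107,-0.0001,-4.92]]]
```

>>> apply_moves --increments '[[[-0.0055,0.008,0.0045,-3],[0.0005,0.0107,0,-5],[0.0005,0.0107,0,-5],[0.0005,0.0107,0,-5],[0,0,0,0]]]'

```text
t: 3.7
tcp_pos: [0.62, 0.1309, 0.1655]
tool_rot: [0.124, 0.992, -0.005, -0.009]
force: [-1.0, -0.1, -0.1]
finger_gap: 0.362
```

```bash
python3 -c "
from h import *
arcplan(-12,-7,.160,n=1)"
```

```text
t=3.70 p=[0.62   0.1309 0.1655] ya=75.8 F=[-1.  -0.1 -0.1] gap=0.362 tilt=1.19 [-0.0196 -0.007  -0.9998] bardir -13.2
[[[-0.0035,0.0137,0.0052,-7.21]]]
```

>>> apply_moves --increments '[[[-0.003,0.007,0,-3.5],[0,0.006,0,-3],[0,0,0,0]]]'

```text
t: 4.0
tcp_pos: [0.6233, 0.1448, 0.1679]
tool_rot: [0.066, 0.998, -0.005, -0.01]
force: [-0.0, -0.2, 0.2]
finger_gap: 0.358
```

>>> apply_moves --increments '[[[0,0,-0.04,0],[0,0,-0.04,0],[-0.02,-0.03,-0.02,0],[-0.02,-0.03,0,0],[0,0,0,0]]]' --fingers 0.7

```text
t: 4.5
tcp_pos: [0.6543, 0.0815, 0.2736]
tool_rot: [0.069, 0.998, -0.006, -0.011]
force: [-0.7, -0.6, 0.4]
finger_gap: 0.698
```

```bash
python3 -c "
from h import *
plan(.482,.0725,.2,80.4)
snap('top','t2')
z=np.load('pics/t2.npz');p,d=z['p'],z['d'];cv2.imwrite('pics/c2.png',cv2.resize(p[120:250,180:450][:,:,::-1],None,fx=2.9,fy=2.9,interpolation=cv2.INTER_CUBIC))
snap('wrist','w2')
"
```

```text
t=4.50 p=[0.6543 0.0815 0.2736] ya=82.1 gap=0.698 F=[-0.7 -0.6  0.4] q6=-84 tilt=1.47 n=4
[[[0.042,-0.0079,0.0194,0.43],[0.0419,-0.0082,0.0194,0.43],[0.0418,-0.0085,0.0194,0.43],[0.0418,-0.0089,0.0194,0.43]]]
```

View pics/c2.png

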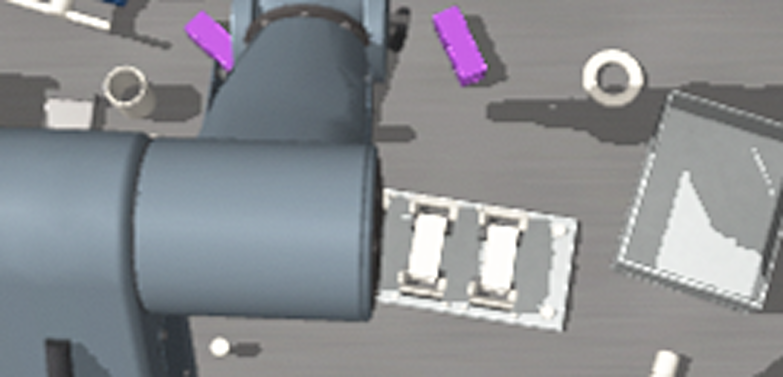

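View pics/w2.png

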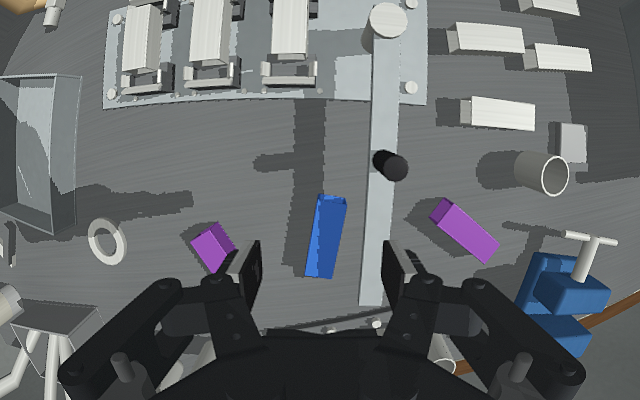

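```bash
cat >> h.py <<'E'
def rects(X,lo,hi,poly,minn=30):
    zz=X[...,2]; m=((zz>lo)&(zz<hi)).astype(np.uint8)
    n,l,st,ce=cv2.connectedComponentsWithStats(m)
    for i in range(1,n):
        if st[i,4]<minn: continue
        P=X[l==i]; c=np.median(P,0)
        if not(poly[0]<c[0]<poly[1] and poly[2]<c[1]<poly[3]): continue
        r=cv2.minAreaRect((P[:,:2]*1000).astype(np.float32)); a=r[2]; s=r[1]
        if s[0]<s[1]: a-=90; s=s[::-1]
        print(ce[i].round(),st[i,4],'c',np.round(r[0],1),'size',np.round(s,1),'ang',round(a,1),'z',c[2].round(4))
E
python3 -c "
from h import *
z=np.load('pics/w2.npz');X=wcloud(z['d'],z['pos'],z['rot'])
rects(X,.055,.066,(.3,.7,-.2,.15)); print()
rects(X,.070,.0805,(.3,.8,-.2,.25));print()
rects(X,.04,.0535,(.3,.7,-.2,.15));print()
rects(X,.006,.014,(.3,.7,-.2,.15),300);print()
rects(X,.022,.038,(.3,.7,.2,.5))
"
```

```text
[207.  30.] 1920 c [474.4  -8.3] size [66.8 33.9] ang -9.6 z 0.0616
[289.  27.] 1868 c [491.   71.9] size [55.2 32.5] ang -10.2 z 0.0616
[137.  38.] 1665 c [458.  -90.2] size [72.7 33.8] ang -9.0 z 0.0617
[368.  33.] 31 c [506.2 143.4] size [15.1  2.6] ang 12.2 z 0.059

[379. 164.] 6527 c [635.2 136.2] size [276.9  28.8] ang -8.5 z 0.0775

[147.   3.] 230 c [415.4 -81.5] size [55.9 13.6] ang 67.8 z 0.0445
[225.  30.] 267 c [475.    7.9] size [69.7  2.8] ang -10.9 z 0.0467
[154.  39.] 388 c [461.1 -75.2] size [72.1  3.3] ang -8.8 z 0.0467
[306.  42.] 43 c [504.2  85.6] size [33.4  1.8] ang -11.7 z 0.0496
[367.  37.] 52 c [505.9 143.7] size [17.2  2.7] ang 11.7 z 0.0459
[287.  76.] 680 c [533.4  63.9] size [54.3 22.2] ang 79.8 z 0.0474
[207.  78.] 595 c [519.7 -16.7] size [54.2 23.1] ang 80.3 z 0.0471
[140.  85.] 476 c [506.3 -97.6] size [54.4 22.6] ang 80.9 z 0.0468

[282.  55.] 16175 c [480.1  19.8] size [402.4 136.3] ang 80.2 z 0.0097

[557.   7.] 629 c [449.6 409.7] size [90.9 23.5] ang -89.5 z 0.0311
[489.  38.] 1839 c [505.8 291.9] size [90.7 32.9] ang 88.8 z 0.0314
[562.  58.] 1380 c [523.5 407.2] size [108.7  32.5] ang -89.0 z 0.0312
[502. 114.] 1802 c [594.1 295.4] size [91.1 32.6] ang 83.1 z 0.0314
[530. 168.] 281 c [662.4 335.9] size [47.5 23.2] ang -15.8 z 0.03
[551. 175.] 229 c [670.8 365.2] size [38.1 13.8] ang -14.9 z 0.0307
```

```bash
python3 -c "
from h import *
plan(.487,.0718,.17,80.3)
"
```

```text
t=4.60 p=[0.6525 0.0846 0.2729] ya=82.3 gap=0.702 F=[-0.7 -0.4  0.7] q6=-84 tilt=1.60 n=5
[[[0.0319,-0.0068,0.0215,0.39],[0.0319,-0.007,0.0215,0.39],[0.0318,-0.0072,0.0215,0.39],[0.0318,-0.0074,0.0215,0.39],[0.0317,-0.0076,0.0215,0.39]]]
```

>>> apply_moves --increments '[[[0.0319,-0.007,0.0215,0.4],[0.0319,-0.007,0.0215,0.4],[0.0318,-0.007,0.0215,0.4],[0.0318,-0.007,0.02,0.4],[0.026,-0.005,0.01,0.4]]]'

```text
t: 5.1
tcp_pos: [0.488, 0.079, 0.1806]
tool_rot: [0.086, 0.996, -0.004, -0.011]
force: [-0.1, 0.3, 0.5]
finger_gap: 0.7
```

```bash
python3 -c "
from h import *
plan(.487,.0718,.105,80.3)
"
```

```text
t=5.10 p=[0.488  0.079  0.1806] ya=80.1 gap=0.700 F=[-0.1  0.3  0.5] q6=-83 tilt=1.28 n=2
[[[-0.0009,-0.0033,0.0378,-0.1],[-0.0009,-0.0033,0.0378,-0.1]]]
```

>>> apply_moves --increments '[[[-0.001,-0.006,0.025,0],[0,-0.001,0.025,0],[0,0,0.022,0],[0,0,0,0]]]'

```text
t: 5.5
tcp_pos: [0.4738, 0.0765, 0.1059]
tool_rot: [0.086, 0.996, -0.003, -0.018]
force: [0.2, -0.0, -0.5]
finger_gap: 0.699
```

```bash
python3 -c "
from h import *
plan(.487,.0718,.105,80.3)
"
```

```text
t=5.50 p=[0.4738 0.0765 0.1059] ya=80.1 gap=0.699 F=[ 0.2 -0.  -0.5] q6=-84 tilt=2.14 n=1
[[[-0.0139,-0.0024,0.0005,-0.16]]]
```

>>> apply_moves --increments '[[[-0.009,-0.003,0,0],[-0.005,-0.001,0,0],[0,0,0,0]]]'

```text
t: 5.8
tcp_pos: [0.4879, 0.0712, 0.107]
tool_rot: [0.085, 0.996, -0.003, -0.018]
force: [1.0, 0.5, 0.5]
finger_gap: 0.698
```

```bash
python3 -c "
from h import *
plan(.487,.0718,.105,80.3)
"
```

```text
t=5.80 p=[0.4879 0.0712 0.107 ] ya=80.2 gap=0.698 F=[1.  0.5 0.5] q6=-84 tilt=2.09 n=1
[[[0.0009,0.0004,0.0021,-0.09]]]
```

Grip the bay‑3 offcut.

>>> apply_moves --increments '[[[0,0,0.002,0],[0,0,0,0],[0,0,0,0],[0,0,0,0]]]' --fingers 0 --newtons 60

```text
t: 6.2
tcp_pos: [0.4893, 0.0711, 0.1071]
tool_rot: [0.086, 0.996, -0.003, -0.016]
force: [0.1, 0.4, -1.4]
finger_gap: 0.366
```

>>> apply_moves --increments '[[[0,0,-0.02,0],[0,0,-0.035,0],[0,0,-0.03,0],[0,0,-0.015,0]]]'

```text
t: 6.6
tcp_pos: [0.4898, 0.0715, 0.2068]
tool_rot: [0.086, 0.996, -0.003, -0.021]
force: [0.3, -0.8, -2.6]
finger_gap: 0.365
```

```bash
python3 -c "
from h import *
plan(.58,-.36,.19,71.4+0)
snap('wrist','w3')
"
```

```text
t=6.60 p=[0.4898 0.0715 0.2068] ya=80.1 gap=0.365 F=[ 0.3 -0.8 -2.6] q6=-84 tilt=2.44 n=10
[[[-0.0163,-0.0409,0.0014,0.87],[-0.017,-0.0407,0.0014,0.87],[-0.0176,-0.0404,0.0013,0.87],[-0.0182,-0.0402,0.0013,0.87],[-0.0188,-0.0399,0.0013,0.87]]]
[[[-0.0194,-0.0396,0.0013,0.87],[-0.02,-0.0393,0.0012,0.87],[-0.0206,-0.039,0.0012,0.87],[-0.0212,-0.0387,0.0012,0.87],[-0.0218,-0.0383,0.0011,0.87]]]
```

View pics/w3.png

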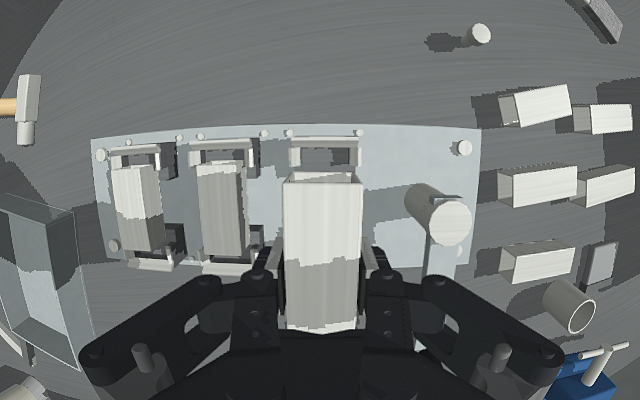

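```bash
cat >> h.py <<'E'
def plan(x,y,z,ya,step=.048,sp=8.4,down=4):
    s=manip.sense(); p=np.array(s['tcp_pos']); M=Ro.from_quat(s['tool_rot']).as_matrix()
    cur=math.degrees(math.atan2(M[1,1],M[0,1])); dy=(ya-cur+90)%180-90
    T=np.array([x,y,z]); D=T-p; L=np.linalg.norm(D)
    full=max(L/step,abs(dy)/sp)
    if full>1.2:
        w=[.5]; ramp=[.75,.5,.25,.1][4-down:] if full>2.5 else [.4,.1]
        while sum(w)+sum(ramp)<full: w.append(1)
        w=np.array(w+ramp); 
    elif full>.3: w=np.array([.6,.3,.1])
    else: w=np.array([.7,.3])
    w=w/w.sum()
    print(f"t={s['t']:.2f} p={p.round(4)} ya={cur:.1f} gap={s['finger_gap']:.3f} F={np.round(s['force'],1)} q6={math.degrees(s['q'][5]):.0f} tz={M[:2,2].round(3)} n={len(w)} max={L*w.max():.3f}")
    rows=[];c=0
    for wi in w:
        Mi=Ro.from_euler('z',dy*c,degrees=True).as_matrix()@M
        v=Mi.T@(D*wi); rows.append([round(float(a),3 if abs(a)>.01 else 4) for a in v]+[round(-dy*wi,1)]); c+=wi
    for i in range(0,len(w),5): print(str([rows[i:i+5]]).replace(' ',''))
E
python3 -c "
from h import *
plan(.592,-.335,.19,71.4)"
```

```text
t=6.65 p=[0.4907 0.0715 0.2083] ya=80.2 gap=0.363 F=[ 0.9  0.4 -0.3] q6=-84 tz=[-0.039 -0.003] n=12 max=0.046
[[[-0.0093,-0.021,0.0008,np.float64(0.5)],[-0.019,-0.042,0.0017,np.float64(1.0)],[-0.02,-0.042,0.0017,np.float64(1.0)],[-0.02,-0.041,0.0016,np.float64(1.0)],[-0.021,-0.041,0.0016,np.float64(1.0)]]]
[[[-0.022,-0.041,0.0016,np.float64(1.0)],[-0.022,-0.04,0.0015,np.float64(1.0)],[-0.023,-0.04,0.0015,np.float64(1.0)],[-0.018,-0.03,0.0011,np.float64(0.7)],[-0.012,-0.02,0.0007,np.float64(0.5)]]]
[[[-0.0062,-0.0097,0.0004,np.float64(0.2)],[-0.0025,-0.0039,0.0001,np.float64(0.1)]]]
```

>>> apply_moves --increments '[[[-0.0093,-0.021,0.001,0.5],[-0.019,-0.042,0.0017,1],[-0.02,-0.042,0.0017,1],[-0.02,-0.041,0.0016,1],[-0.021,-0.041,0.0016,1]]]'

```text
t: 7.15
tcp_pos: [0.5382, -0.1291, 0.1972]
tool_rot: [0.121, 0.992, -0.002, -0.021]
force: [1.4, -0.1, -2.1]
finger_gap: 0.365
```

>>> apply_moves --increments '[[[-0.022,-0.041,0.0016,1],[-0.022,-0.04,0.0015,1],[-0.023,-0.04,0.0015,1],[-0.018,-0.03,0.001,0.7],[-0.012,-0.02,0.0007,0.5]]]'

```text
t: 7.65
tcp_pos: [0.5833, -0.3303, 0.1812]
tool_rot: [0.161, 0.987, -0.002, -0.025]
force: [0.2, -0.7, -1.5]
finger_gap: 0.368
```

```bash
sed -i 's/\[round(-dy\*wi,1)\]/[round(float(-dy*wi),1)]/' h.py; python3 -c "
from h import *
plan(.592,-.335,.092,71.4)"
```

```text
t=7.65 p=[ 0.5833 -0.3303  0.1812] ya=71.5 gap=0.368 F=[ 0.2 -0.7 -1.5] q6=-109 tz=[-0.049  0.004] n=4 max=0.045
[[[-0.0035,-0.0002,0.022,0.0],[-0.007,-0.0003,0.044,0.1],[-0.0028,-0.0001,0.018,0.0],[-0.0007,-0.0,0.0044,0.0]]]
```

>>> apply_moves --increments '[[[-0.006,0.004,0.02,0],[-0.003,0.002,0.035,0],[0,0,0.02,0],[0,0,0.008,0],[0,0,0,0]]]'

```text
t: 8.15
tcp_pos: [0.5879, -0.3328, 0.0889]
tool_rot: [0.164, 0.986, -0.001, -0.026]
force: [0.1, -0.9, -1.8]
finger_gap: 0.365
```

```bash
python3 -c "
from h import *
plan(.592,-.335,.092,71.4); print(manip.sense()['q'].round(3))"
```

```text
t=8.15 p=[ 0.5879 -0.3328  0.0889] ya=71.1 gap=0.365 F=[ 0.1 -0.9 -1.8] q6=-108 tz=[-0.052  0.006] n=2 max=0.004
[[[-0.0031,-0.0006,-0.0023,-0.2],[-0.0013,-0.0002,-0.001,-0.1]]]
[-0.671  0.873  1.396 -0.035  0.917 -1.889]
```

>>> apply_moves --increments '[[[0,0,0,0],[0,0,0,0]]]' --fingers 0.6

```text
t: 8.35
tcp_pos: [0.5882, -0.3327, 0.0897]
tool_rot: [0.164, 0.986, -0.002, -0.026]
force: [0.5, -0.6, -0.2]
finger_gap: 0.602
```

>>> apply_moves --increments '[[[0,0,-0.02,0],[0,0,-0.035,0],[0,0,-0.035,0],[0,0,-0.01,0],[0,0,0,0]]]'

```text
t: 8.85
tcp_pos: [0.5953, -0.3337, 0.1992]
tool_rot: [0.164, 0.986, -0.004, -0.021]
force: [-0.0, -0.2, -1.0]
finger_gap: 0.601
```

```bash
python3 -c "
from h import *
plan(.474,-.009,.185,80.3); print(manip.sense()['q'].round(3))"
```

```text
t=8.85 p=[ 0.5953 -0.3337  0.1992] ya=71.2 gap=0.601 F=[-0.  -0.2 -1. ] q6=-108 tz=[-0.044 -0.001] n=11 max=0.043
[[[0.014,0.017,0.0012,-0.6],[0.027,0.033,0.0024,-1.1],[0.026,0.034,0.0023,-1.1],[0.025,0.034,0.0023,-1.1],[0.025,0.035,0.0022,-1.1]]]
[[[0.024,0.035,0.0022,-1.1],[0.023,0.036,0.0022,-1.1],[0.017,0.027,0.0016,-0.8],[0.011,0.018,0.0011,-0.6],[0.0054,0.0092,0.0005,-0.3]]]
[[[0.0022,0.0037,0.0002,-0.1]]]
[-0.665  0.733  1.339 -0.031  1.104 -1.893]
```

>>> apply_moves --increments '[[[0.014,0.017,0.001,-0.6],[0.027,0.033,0.002,-1.1],[0.026,0.034,0.002,-1.1],[0.025,0.034,0.002,-1.1],[0.025,0.035,0.002,-1.1]]]'

```text
t: 9.35
tcp_pos: [0.5266, -0.1542, 0.1901]
tool_rot: [0.123, 0.992, -0.005, -0.018]
force: [1.2, 0.6, 0.5]
finger_gap: 0.599
```

>>> apply_moves --increments '[[[0.024,0.035,0.002,-1.1],[0.022,0.035,0.002,-1.1],[0.014,0.025,0.001,-0.8],[0.006,0.012,0,-0.5],[0,0.002,0,0]]]'

```text
t: 9.85
tcp_pos: [0.4773, -0.0232, 0.1821]
tool_rot: [0.089, 0.996, -0.003, -0.024]
force: [0.3, -0.4, -0.1]
finger_gap: 0.598
```

```bash
python3 -c "
from h import *
plan(.474,-.009,.105,80.3); print(manip.sense()['q'].round(3))"
```

```text
t=9.85 p=[ 0.4773 -0.0232  0.1821] ya=79.8 gap=0.598 F=[ 0.3 -0.4 -0.1] q6=-95 tz=[-0.049 -0.002] n=4 max=0.039
[[[0.0005,0.0035,0.019,-0.1],[0.001,0.0071,0.039,-0.2],[0.0004,0.0028,0.015,-0.1],[0.0001,0.0007,0.0039,-0.0]]]
[-0.276  0.547  1.88  -0.022  0.762 -1.652]
```

>>> apply_moves --increments '[[[0.0,0.009,0.015,-0.3],[0,0.005,0.03,-0.2],[0,0,0.02,0],[0,0,0.008,0],[0,0,0,0]]]'

```text
t: 10.35
tcp_pos: [0.4832, -0.0145, 0.1067]
tool_rot: [0.086, 0.996, -0.005, -0.019]
force: [-0.8, -1.1, 0.3]
finger_gap: 0.595
```

```bash
python3 -c "
from h import *
plan(.474,-.009,.105,80.3)"
```

```text
t=10.35 p=[ 0.4832 -0.0145  0.1067] ya=80.1 gap=0.595 F=[-0.8 -1.1  0.3] q6=-93 tz=[-0.038 -0.006] n=2 max=0.008
[[[0.007,0.0027,0.0014,-0.1],[0.003,0.0012,0.0006,-0.1]]]
```

>>> apply_moves --increments '[[[0.005,0.0045,0.001,0],[0.002,0.001,0,0]]]'

```text
t: 10.55
tcp_pos: [0.4784, -0.0091, 0.1064]
tool_rot: [0.087, 0.996, -0.005, -0.017]
force: [-0.8, -0.1, -0.1]
finger_gap: 0.598
```

>>> apply_moves --increments '[[[0,0,0,0],[0,0,0,0],[0,0,0,0]]]' --fingers 0

```text
t: 10.85
tcp_pos: [0.4789, -0.0091, 0.1083]
tool_rot: [0.087, 0.996, -0.005, -0.016]
force: [0.2, 0.5, -2.0]
finger_gap: 0.359
```

>>> apply_moves --increments '[[[0,0,-0.02,0],[0,0,-0.035,0],[0,0,-0.03,0],[0,0,-0.012,0],[0,0,0,0]]]'

```text
t: 11.35
tcp_pos: [0.4818, -0.0082, 0.2086]
tool_rot: [0.087, 0.996, -0.005, -0.016]
force: [0.9, -0.2, -2.0]
finger_gap: 0.359
```

```bash
python3 -c "
from h import *
plan(.574,-.384,.20,71.4)"
```

```text
t=11.35 p=[ 0.4818 -0.0082  0.2086] ya=80.0 gap=0.359 F=[ 0.9 -0.2 -2. ] q6=-93 tz=[-0.033 -0.007] n=11 max=0.048
[[[-0.0096,-0.022,0.0005,0.5],[-0.02,-0.044,0.001,1.1],[-0.02,-0.043,0.001,1.1],[-0.021,-0.043,0.001,1.1],[-0.022,-0.042,0.0009,1.1]]]
[[[-0.023,-0.042,0.0009,1.1],[-0.024,-0.042,0.0009,1.1],[-0.018,-0.031,0.0006,0.8],[-0.012,-0.02,0.0004,0.5],[-0.0063,-0.01,0.0002,0.3]]]
[[[-0.0026,-0.004,0.0001,0.1]]]
```

>>> apply_moves --increments '[[[-0.01,-0.022,0,0.5],[-0.02,-0.044,0,1.1],[-0.02,-0.043,0,1.1],[-0.021,-0.043,0,1.1],[-0.022,-0.042,0,1.1]]]'

```text
t: 11.85
tcp_pos: [0.5302, -0.2157, 0.2044]
tool_rot: [0.125, 0.992, -0.004, -0.021]
force: [0.0, 1.6, -2.0]
finger_gap: 0.362
```

>>> apply_moves --increments '[[[-0.023,-0.042,0,1.1],[-0.024,-0.042,0,1.1],[-0.018,-0.031,0,0.8],[-0.012,-0.02,0,0.5],[-0.003,-0.004,0,0]]]'

```text
t: 12.35
tcp_pos: [0.5677, -0.3835, 0.1946]
tool_rot: [0.16, 0.987, -0.003, -0.023]
force: [0.5, 0.5, -1.3]
finger_gap: 0.37
```

```bash
python3 -c "
from h import *
plan(.574,-.384,.092,71.4)"
```

```text
t=12.35 p=[ 0.5677 -0.3835  0.1946] ya=71.6 gap=0.370 F=[ 0.5  0.5 -1.3] q6=-113 tz=[-0.047  0.001] n=5 max=0.034
[[[-0.0018,0.0005,0.017,0.0],[-0.0036,0.001,0.034,0.1],[-0.0036,0.001,0.034,0.1],[-0.0014,0.0004,0.014,0.0],[-0.0004,0.0001,0.0034,0.0]]]
```

>>> apply_moves --increments '[[[-0.002,0.0005,0.02,0],[-0.0036,0.001,0.034,0],[-0.0036,0.001,0.028,0],[-0.0014,0,0.012,0],[0,0,0.002,0]]]'

```text
t: 12.85
tcp_pos: [0.572, -0.3804, 0.0911]
tool_rot: [0.16, 0.987, -0.0, -0.026]
force: [0.1, -0.2, -1.3]
finger_gap: 0.367
```

>>> apply_moves --increments '[[[0,0,0,0],[0,0,0,0]]]' --fingers 0.5

```text
t: 13.05
tcp_pos: [0.5722, -0.3795, 0.0919]
tool_rot: [0.159, 0.987, -0.0, -0.026]
force: [0.2, 0.1, -0.5]
finger_gap: 0.499
```

>>> apply_moves --increments '[[[0,0,-0.02,0],[0,0,-0.035,0],[0,0,-0.035,0],[0,0,-0.014,0],[0,0,0,0]]]'

```text
t: 13.55
tcp_pos: [0.5794, -0.381, 0.2065]
tool_rot: [0.159, 0.987, -0.003, -0.022]
force: [-0.5, -0.8, -0.3]
finger_gap: 0.499
```

```bash
python3 -c "
from h import *
snap('wrist','w4')
plan(.460,-.0895,.185,80.3)"
```

```text
t=13.60 p=[ 0.5792 -0.3809  0.2056] ya=71.7 gap=0.502 F=[0.1 1.  0.6] q6=-113 tz=[-0.045  0.002] n=10 max=0.044
[[[0.014,0.017,0.0019,-0.6],[0.028,0.034,0.0037,-1.2],[0.028,0.035,0.0037,-1.2],[0.027,0.035,0.0036,-1.2],[0.026,0.036,0.0036,-1.2]]]
[[[0.025,0.036,0.0036,-1.2],[0.018,0.028,0.0026,-0.9],[0.012,0.019,0.0017,-0.6],[0.0059,0.0094,0.0009,-0.3],[0.0023,0.0038,0.0003,-0.1]]]
```

View pics/w4.png

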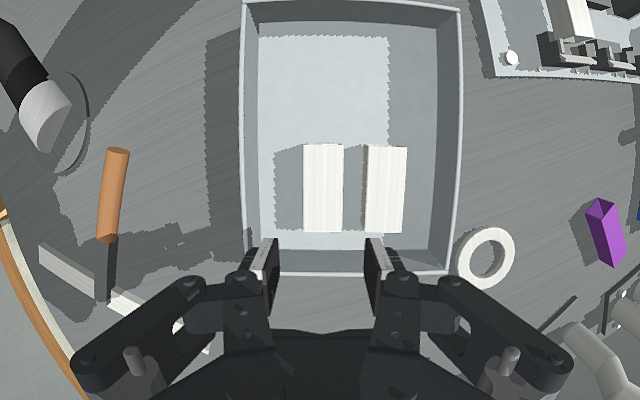

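Two offcuts lie neatly in the bin (323,188) and (385,188). Go for bay 1.

>>> apply_moves --increments '[[[0.014,0.017,0.001,-0.6],[0.028,0.034,0.002,-1.2],[0.028,0.035,0.002,-1.2],[0.027,0.035,0.002,-1.2],[0.026,0.036,0.002,-1.2]]]' --fingers 0.6

```text
t: 14.1
tcp_pos: [0.5012, -0.1952, 0.1935]
tool_rot: [0.115, 0.993, -0.002, -0.023]
force: [-0.3, 1.2, -0.2]
finger_gap: 0.601
```

>>> apply_moves --increments '[[[0.025,0.036,0.002,-1.2],[0.018,0.028,0.001,-0.9],[0.01,0.019,0.001,-0.6],[0.003,0.006,0,-0.3],[0,0,0,0]]]'

```text
t: 14.6
tcp_pos: [0.454, -0.0851, 0.1856]
tool_rot: [0.085, 0.996, 0.003, -0.033]
force: [-0.1, -0.6, 1.1]
finger_gap: 0.601
```

```bash
python3 -c "
from h import *
plan(.460,-.0895,.105,80.3)"
```

```text
t=14.60 p=[ 0.454  -0.0851  0.1856] ya=80.2 gap=0.601 F=[-0.1 -0.6  1.1] q6=-103 tz=[-0.066  0.011] n=4 max=0.040
[[[-0.003,-0.0008,0.02,-0.0],[-0.006,-0.0017,0.04,-0.0],[-0.0024,-0.0007,0.016,-0.0],[-0.0006,-0.0002,0.004,-0.0]]]
```

>>> apply_moves --increments '[[[-0.007,-0.001,0.02,0],[-0.007,-0.001,0.03,0],[-0.003,0,0.02,0],[0,0,0.008,0],[0,0,0,0]]]'

```text
t: 15.1
tcp_pos: [0.4707, -0.0956, 0.1028]
tool_rot: [0.087, 0.996, 0.001, -0.029]
force: [-0.4, 0.6, -0.3]
finger_gap: 0.598
```

```bash
python3 -c "
from h import *
plan(.462,-.0895,.106,80.3)"
```

```text
t=15.10 p=[ 0.4707 -0.0956  0.1028] ya=80.0 gap=0.598 F=[-0.4  0.6 -0.3] q6=-103 tz=[-0.058  0.007] n=2 max=0.008
[[[0.0068,0.0031,-0.0018,-0.2],[0.0029,0.0014,-0.0008,-0.1]]]
```

>>> apply_moves --increments '[[[0.005,0.005,-0.002,0],[0.002,0.0015,-0.001,0],[0,0,0,0]]]'

```text
t: 15.4
tcp_pos: [0.4654, -0.0887, 0.1077]
tool_rot: [0.088, 0.996, 0.001, -0.028]
force: [0.1, -0.5, -0.3]
finger_gap: 0.602
```

>>> apply_moves --increments '[[[0,0,0,0],[0,0,0,0],[0,0,0,0]]]' --fingers 0

```text
t: 15.7
tcp_pos: [0.466, -0.0887, 0.1097]
tool_rot: [0.088, 0.996, -0.0, -0.026]
force: [0.2, -0.2, -2.3]
finger_gap: 0.361
```

>>> apply_moves --increments '[[[0,0,-0.02,0],[0,0,-0.035,0],[0,0,-0.03,0],[0,0,-0.012,0],[0,0,0,0]]]'

```text
t: 16.2
tcp_pos: [0.4707, -0.0887, 0.2091]
tool_rot: [0.088, 0.996, 0.001, -0.028]
force: [0.5, 0.7, -2.1]
finger_gap: 0.363
```

```bash
python3 -c "
from h import *
plan(.486,-.330,.20,71.4)"
```

```text
t=16.20 p=[ 0.4707 -0.0887  0.2091] ya=79.9 gap=0.363 F=[ 0.5  0.7 -2.1] q6=-103 tz=[-0.055  0.006] n=8 max=0.047
[[[-0.0057,-0.023,0.0007,0.8],[-0.012,-0.046,0.0013,1.7],[-0.013,-0.046,0.0012,1.7],[-0.015,-0.045,0.0011,1.7],[-0.012,-0.033,0.0008,1.3]]]
[[[-0.0085,-0.022,0.0005,0.8],[-0.0044,-0.011,0.0002,0.4],[-0.0018,-0.0044,0.0001,0.2]]]
```

>>> apply_moves --increments '[[[-0.006,-0.023,0,0.8],[-0.012,-0.046,0,1.7],[-0.013,-0.046,0,1.7],[-0.015,-0.045,0,1.7],[-0.012,-0.033,0,1.3]]]'

```text
t: 16.7
tcp_pos: [0.4817, -0.2892, 0.2024]
tool_rot: [0.148, 0.988, 0.001, -0.032]
force: [1.5, 0.4, -0.8]
finger_gap: 0.363
```

>>> apply_moves --increments '[[[-0.007,-0.02,0,0.8],[-0.003,-0.007,0,0.4],[0,0,0,0]]]'

```text
t: 17.0
tcp_pos: [0.4821, -0.3238, 0.1979]
tool_rot: [0.162, 0.986, 0.002, -0.033]
force: [-0.3, 1.1, -1.9]
finger_gap: 0.366
```

```bash
python3 -c "
from h import *
plan(.486,-.330,.092,71.4)"
```

```text
t=17.00 p=[ 0.4821 -0.3238  0.1979] ya=71.4 gap=0.366 F=[-0.3  1.1 -1.9] q6=-114 tz=[-0.065  0.014] n=5 max=0.035
[[[-0.0021,-0.0006,0.018,-0.0],[-0.0042,-0.0013,0.035,-0.0],[-0.0042,-0.0013,0.035,-0.0],[-0.0017,-0.0005,0.014,-0.0],[-0.0004,-0.0001,0.0035,-0.0]]]
```

>>> apply_moves --increments '[[[-0.002,-0.001,0.02,0],[-0.004,-0.001,0.034,0],[-0.004,-0.001,0.028,0],[-0.002,0,0.012,0],[0,0,0.002,0]]]'

```text
t: 17.5
tcp_pos: [0.4857, -0.3211, 0.0977]
tool_rot: [0.159, 0.987, 0.004, -0.035]
force: [0.5, -0.3, -1.3]
finger_gap: 0.367
```

>>> apply_moves --increments '[[[0,0,0,0],[0,0,0,0]]]' --fingers 0.55

```text
t: 17.7
tcp_pos: [0.486, -0.3197, 0.0987]
tool_rot: [0.158, 0.987, 0.004, -0.035]
force: [0.0, -0.2, -0.1]
finger_gap: 0.548
```

>>> apply_moves --increments '[[[0,0,-0.02,0],[0,0,-0.035,0],[0,0,-0.035,0],[0,0,-0.014,0],[0,0,0,0]]]'

```text
t: 18.2
tcp_pos: [0.495, -0.3221, 0.2131]
tool_rot: [0.158, 0.987, 0.002, -0.031]
force: [1.3, -0.6, 0.7]
finger_gap: 0.548
```

```bash
python3 -c "
from h import *
plan(.50,.15,.23,0)
snap('top','t5')
z=np.load('pics/t5.npz');p,d=z['p'],z['d'];cv2.imwrite('pics/c5.png',cv2.resize(p[120:250,180:450][:,:,::-1],None,fx=2.9,fy=2.9,interpolation=cv2.INTER_CUBIC))
X=cloud('top',d); rects(X,.024,.038,(.3,.7,.2,.5))
"
```

```text
t=18.20 p=[ 0.495  -0.3221  0.2131] ya=71.9 gap=0.548 F=[ 1.3 -0.6  0.7] q6=-114 tz=[-0.061  0.013] n=13 max=0.047
[[[0.0071,0.022,-0.0005,3.6],[0.017,0.044,-0.0009,7.1],[0.022,0.041,-0.0006,7.1],[0.027,0.038,-0.0003,7.1],[0.032,0.034,0.0001,7.1]]]
[[[0.036,0.03,0.0003,7.1],[0.039,0.026,0.0006,7.1],[0.042,0.021,0.0008,7.1],[0.044,0.015,0.001,7.1],[0.034,0.0073,0.0008,5.3]]]
[[[0.023,0.0027,0.0006,3.6],[0.012,0.0006,0.0003,1.8],[0.0047,0.0001,0.0001,0.7]]]
[239. 171.] 235 c [594.9 294.9] size [89.6 35.2] ang 82.4 z 0.0316
[206. 191.] 287 c [524.3 407.1] size [106.6  33.8] ang -89.5 z 0.0315
[240. 196.] 242 c [505.9 291.7] size [89.  32.5] ang 89.5 z 0.0313
[204. 214.] 244 c [444.3 409.9] size [91.7 31.3] ang -90.0 z 0.0311
[238. 219.] 209 c [426.6 294.7] size [74.  32.3] ang -83.7 z 0.0318
```

View pics/c5.png

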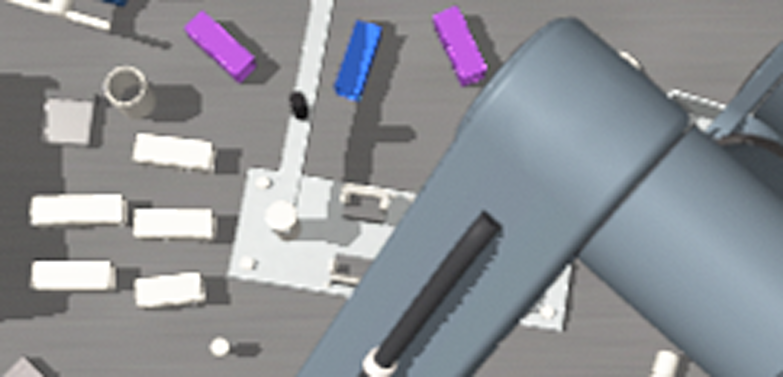

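```bash
python3 -c "
from h import *
plan(.508,.2915,.21,0)"
```

```text
t=18.25 p=[ 0.4948 -0.322   0.2124] ya=71.9 gap=0.547 F=[-0.  -0.2  0.2] q6=-114 tz=[-0.062  0.013] n=16 max=0.047
[[[0.0068,0.022,0.0004,2.7],[0.016,0.044,0.0009,5.5],[0.02,0.042,0.0012,5.5],[0.024,0.04,0.0014,5.5],[0.028,0.038,0.0017,5.5]]]
[[[0.031,0.035,0.0019,5.5],[0.034,0.032,0.0021,5.5],[0.037,0.028,0.0023,5.5],[0.04,0.025,0.0025,5.5],[0.042,0.021,0.0027,5.5]]]
[[[0.044,0.017,0.0028,5.5],[0.045,0.013,0.0029,5.5],[0.035,0.0061,0.0023,4.1],[0.023,0.0024,0.0015,2.7],[0.012,0.0006,0.0008,1.4]]]
[[[0.0047,0.0001,0.0003,0.5]]]
```

>>> apply_moves --increments '[[[0.007,0.022,0,2.7],[0.016,0.044,0,5.5],[0.02,0.042,0,5.5],[0.024,0.04,0,5.5],[0.028,0.038,0,5.5]]]' --fingers 0.6

```text
t: 18.75
tcp_pos: [0.4994, -0.1124, 0.2128]
tool_rot: [0.378, 0.925, -0.007, -0.029]
force: [0.3, -0.0, 0.4]
finger_gap: 0.604
```

>>> apply_moves --increments '[[[0.031,0.035,0,5.5],[0.034,0.032,0,5.5],[0.037,0.028,0,5.5],[0.04,0.025,0,5.5],[0.042,0.021,0,5.5]]]'

```text
t: 19.25
tcp_pos: [0.5097, 0.1305, 0.2111]
tool_rot: [0.597, 0.802, -0.015, -0.029]
force: [1.0, -1.1, 0.6]
finger_gap: 0.6
```

```bash
python3 -c "
from h import *
plan(.508,.2915,.2,0)"
```

```text
t=19.25 p=[0.5097 0.1305 0.2111] ya=16.7 gap=0.600 F=[ 1.  -1.1  0.6] q6=-15 tz=[-0.065  0.011] n=7 max=0.039
[[[0.019,0.0055,0.0016,2.0],[0.038,0.0097,0.0032,4.1],[0.039,0.007,0.0034,4.1],[0.029,0.0032,0.0027,3.1],[0.02,0.0011,0.0019,2.0]]]
[[[0.0098,0.0002,0.001,1.0],[0.0039,0.0,0.0004,0.4]]]
```

>>> apply_moves --increments '[[[0.037,0.0055,0,4.5],[0.035,0.006,0.002,4.1],[0.025,0.004,0.002,3.1],[0.013,0.001,0.002,2],[0,0,0,0]]]'

```text
t: 19.75
tcp_pos: [0.4986, 0.252, 0.2028]
tool_rot: [0.689, 0.724, -0.021, -0.029]
force: [0.0, -0.1, 0.7]
finger_gap: 0.599
```

```bash
python3 -c "
from h import *
plan(.508,.2915,.12,0)
snap('wrist','w6')
z=np.load('pics/w6.npz');X=wcloud(z['d'],z['pos'],z['rot'])
rects(X,.024,.038,(.3,.7,.2,.5))
"
```

```text
t=19.75 p=[0.4986 0.252  0.2028] ya=2.9 gap=0.599 F=[ 0.  -0.1  0.7] q6=11 tz=[-0.071  0.01 ] n=4 max=0.046
[[[0.0095,0.0043,0.021,0.7],[0.019,0.0083,0.041,1.4],[0.0076,0.0031,0.016,0.6],[0.0019,0.0008,0.0041,0.1]]]
[279.  29.] 2373 c [444.7 391.5] size [52.  32.9] ang -89.9 z 0.0315
[378.  38.] 3143 c [523.6 387.5] size [66.7 32.4] ang -88.6 z 0.0315
[516. 107.] 401 c [651.7 348.2] size [47.1 19.9] ang -85.4 z 0.0311
[549. 106.] 396 c [681.  351.9] size [40.5 15.6] ang -79.1 z 0.0315
[349. 152.] 4570 c [505.8 292.3] size [90.4 32.6] ang 88.5 z 0.0316
[252. 144.] 3502 c [426.4 295.4] size [74.8 33.3] ang -83.3 z 0.0316
[454. 157.] 4119 c [594.2 295.8] size [90.5 33.6] ang 83.1 z 0.0315
[182. 212.] 394 c [359.4 232.7] size [19.4 19.3] ang -17.4 z 0.0343
```

View pics/w6.png

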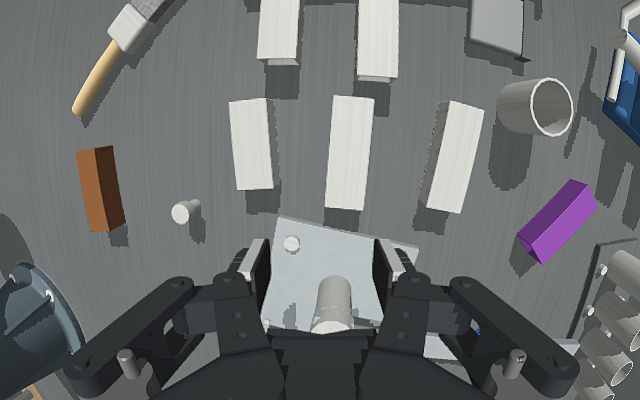

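>>> apply_moves --increments '[[[0,0,0,0],[0,0,0,0],[0,0,0,0],[0,0,0,0],[0,0,0,0]]]'

```text
t: 20.3
tcp_pos: [0.4986, 0.2471, 0.2023]
tool_rot: [0.69, 0.723, -0.022, -0.029]
force: [-0.1, 0.4, -0.5]
finger_gap: 0.596
```

```bash
python3 -c "
from h import *
plan(.508,.2915,.12,0);print(manip.sense()['q'].round(4),manip.sense()['qd'].round(4))"
```

```text
t=20.30 p=[0.4986 0.2471 0.2023] ya=2.7 gap=0.596 F=[-0.1  0.4 -0.5] q6=10 tz=[-0.073  0.009] n=4 max=0.047
[[[0.011,0.0044,0.02,0.7],[0.022,0.0085,0.041,1.3],[0.0087,0.0032,0.016,0.5],[0.0022,0.0008,0.0041,0.1]]]
[0.2484 0.5924 1.6634 0.0323 0.955  0.1827] [-0.0108 -0.0027  0.0031 -0.0013 -0.0005 -0.0039]
```

>>> apply_moves --increments '[[[0,0.02,0,0],[0,0.02,0,0],[0,0.01,0,0],[0,0,0,0],[0,0,0,0]]]'

```text
t: 20.8
tcp_pos: [0.5489, 0.2479, 0.1987]
tool_rot: [0.691, 0.722, -0.023, -0.03]
force: [0.1, -0.6, -0.7]
finger_gap: 0.599
```

```bash
python3 -c "
from h import *
plan(.508,.2915,.12,0);print(manip.sense()['q'].round(4),manip.sense()['qd'].round(4))"
```

```text
t=20.80 p=[0.5489 0.2479 0.1987] ya=2.6 gap=0.599 F=[ 0.1 -0.6 -0.7] q6=10 tz=[-0.075  0.008] n=5 max=0.033
[[[0.0074,-0.0055,0.014,0.4],[0.015,-0.011,0.027,0.9],[0.015,-0.011,0.027,0.9],[0.0057,-0.0046,0.011,0.3],[0.0014,-0.0012,0.0027,0.1]]]
[0.2293 0.648  1.5443 0.0295 1.021  0.1685] [-0.0037  0.0025 -0.0037  0.0009 -0.0008  0.0006]
```

>>> apply_moves --increments '[[[0,-0.02,0,0],[0,-0.02,0,0],[0,-0.01,0,0],[0,0,0,0],[0,0,0,0]]]'

```text
t: 21.3
tcp_pos: [0.4947, 0.2453, 0.2026]
tool_rot: [0.69, 0.722, -0.024, -0.031]
force: [0.6, 0.8, -0.3]
finger_gap: 0.599
```

```bash
python3 -c "
from h import *
plan(.508,.2915,.12,0);print(manip.sense()['q'].round(4),manip.sense()['qd'].round(4))"
```

```text
t=21.30 p=[0.4947 0.2453 0.2026] ya=2.6 gap=0.599 F=[ 0.6  0.8 -0.3] q6=10 tz=[-0.078  0.008] n=4 max=0.048
[[[0.011,0.0054,0.02,0.7],[0.022,0.011,0.041,1.3],[0.009,0.004,0.016,0.5],[0.0023,0.001,0.0041,0.1]]]
[0.2469 0.5887 1.6716 0.0324 0.9552 0.1822] [ 0.0023 -0.0078  0.0128 -0.0005  0.0008  0.0001]
```

>>> apply_moves --increments '[[[0,0,-0.03,0],[0,0,-0.04,0],[0,0,-0.03,0],[0,0,-0.01,0],[0,0,0,0]]]'

```text
t: 21.8
tcp_pos: [0.5066, 0.2445, 0.315]
tool_rot: [0.691, 0.722, -0.024, -0.03]
force: [-0.0, 0.7, -0.8]
finger_gap: 0.598
```

```bash
python3 -c "
from h import *
plan(.508,.2915,.12,0);print(manip.sense()['q'].round(4),manip.sense()['qd'].round(4))"
```

```text
t=21.80 p=[0.5066 0.2445 0.315 ] ya=2.6 gap=0.598 F=[-0.   0.7 -0.8] q6=11 tz=[-0.077  0.008] n=8 max=0.039
[[[0.0044,0.0018,0.019,0.3],[0.0088,0.0036,0.038,0.5],[0.0088,0.0035,0.038,0.5],[0.0088,0.0034,0.038,0.5],[0.0066,0.0025,0.029,0.4]]]
[[[0.0044,0.0016,0.019,0.3],[0.0022,0.0008,0.0095,0.1],[0.0009,0.0003,0.0038,0.1]]]
[0.2406 0.4511 1.5431 0.0274 1.2203 0.1859] [-0.0031  0.0028 -0.004  -0.0013 -0.0071 -0.0009]
```

>>> apply_moves --increments '[[[0,0,0.015,0],[0,0,0.02,0],[0,0,0.02,0],[0,0,0.02,0],[0,0,0.01,0]]]'

```text
t: 22.3
tcp_pos: [0.4994, 0.2446, 0.2227]
tool_rot: [0.691, 0.722, -0.025, -0.031]
force: [0.1, -0.8, 0.5]
finger_gap: 0.6
```

```bash
python3 -c "
from h import *
plan(.508,.2915,.12,0);print(manip.sense()['q'].round(4),manip.sense()['qd'].round(4))"
```

```text
t=22.30 p=[0.4994 0.2446 0.2227] ya=2.5 gap=0.600 F=[ 0.1 -0.8  0.5] q6=10 tz=[-0.08   0.007] n=5 max=0.038
[[[0.0076,0.0031,0.017,0.4],[0.015,0.0062,0.034,0.8],[0.015,0.0059,0.034,0.8],[0.0061,0.0023,0.014,0.3],[0.0015,0.0006,0.0034,0.1]]]
[0.2439 0.5637 1.6458 0.0307 1.0081 0.183 ] [ 0.0043  0.1478  0.0961  0.0076 -0.2508 -0.0045]
```

```bash
python3 -c "
from h import *
plan(.511,.2915,.12,-0.5,step=.03)"
```

```text
t=22.30 p=[0.4994 0.2446 0.2227] ya=2.5 gap=0.600 F=[ 0.1 -0.8  0.5] q6=10 tz=[-0.08   0.007] n=7 max=0.028
[[[0.0055,0.0027,0.012,0.4],[0.011,0.0052,0.025,0.7],[0.011,0.0051,0.025,0.7],[0.0084,0.0037,0.019,0.6],[0.0056,0.0024,0.012,0.4]]]
[[[0.0028,0.0012,0.0062,0.2],[0.0011,0.0005,0.0025,0.1]]]
```

>>> apply_moves --increments '[[[0.012,0.004,0.02,0.7],[0.015,0.006,0.025,1],[0.011,0.005,0.02,0.7],[0.006,0.003,0.015,0.6],[0.002,0.001,0.005,0]]]'

```text
t: 22.8
tcp_pos: [0.5083, 0.2915, 0.1274]
tool_rot: [0.711, 0.702, -0.03, -0.033]
force: [0.0, 0.3, 1.0]
finger_gap: 0.601
```

```bash
python3 -c "
from h import *
plan(.511,.2915,.08,-0.5,step=.03)"
```

```text
t=22.80 p=[0.5083 0.2915 0.1274] ya=-0.7 gap=0.601 F=[0.  0.3 1. ] q6=17 tz=[-0.089  0.004] n=4 max=0.024
[[[-0.0,0.0017,0.012,-0.1],[-0.0001,0.0035,0.023,-0.1],[-0.0,0.0014,0.0094,-0.0],[-0.0,0.0003,0.0023,-0.0]]]
```

>>> apply_moves --increments '[[[0,0.002,0.015,0],[0,0.003,0.02,0],[0,0.001,0.01,0],[0,0,0.004,0]]]'

```text
t: 23.2
tcp_pos: [0.51, 0.2911, 0.0745]
tool_rot: [0.711, 0.702, -0.03, -0.033]
force: [-0.5, -0.8, 0.6]
finger_gap: 0.599
```

```bash
python3 -c "
from h import *
plan(.511,.2915,.075,-0.5,step=.03)"
```

```text
t=23.20 p=[0.51   0.2911 0.0745] ya=-0.7 gap=0.599 F=[-0.5 -0.8  0.6] q6=17 tz=[-0.089  0.003] n=2 max=0.001
[[[0.0003,0.0006,-0.0004,-0.1],[0.0001,0.0003,-0.0002,-0.1]]]
```

Press the fingertips lightly on the bench to take out the accumulated tilt.

>>> apply_moves --increments '[[[0,0,0.003,0],[0,0,0.003,0]]]'

```text
t: 23.4
tcp_pos: [0.5099, 0.2909, 0.0714]
tool_rot: [0.711, 0.702, -0.03, -0.032]
force: [-6.8, -2.8, 32.3]
finger_gap: 0.597
```

>>> apply_moves --increments '[[[0,0,0.003,0],[0,0,0.003,0]]]'

```text
t: 23.6
tcp_pos: [0.5096, 0.2908, 0.0716]
tool_rot: [0.711, 0.702, -0.029, -0.032]
force: [-2.1, -2.3, 12.8]
finger_gap: 0.6
```

>>> apply_moves --increments '[[[0,0,0.003,0],[0,0,0.003,0],[0,0,0.003,0],[0,0,0.003,0],[0,0,0.003,0]]]'

```text
t: 24.1
tcp_pos: [0.5092, 0.2907, 0.0714]
tool_rot: [0.71, 0.703, -0.026, -0.03]
force: [-3.5, -1.8, 13.1]
finger_gap: 0.6
```

```bash
python3 -c "
from h import *
plan(.511,.2915,.075,-0.5,step=.03);print(manip.sense()['q'].round(4))"
```

```text
t=24.10 p=[0.5092 0.2907 0.0714] ya=-0.6 gap=0.600 F=[-3.5 -1.8 13.1] q6=17 tz=[-0.079  0.006] n=2 max=0.003
[[[0.0006,0.0011,-0.0026,-0.1],[0.0003,0.0005,-0.0011,-0.0]]]
[0.3165 0.8292 1.6337 0.0443 0.7521 0.2941]
```

>>> apply_moves --increments '[[[0,0,0.006,0],[0,0,0.006,0],[0,0,0.006,0],[0,0,0.006,0],[0,0,0.006,0]]]'

```text
t: 24.6
tcp_pos: [0.5084, 0.2905, 0.0709]
tool_rot: [0.71, 0.704, -0.021, -0.026]
force: [-7.8, -4.0, 32.9]
finger_gap: 0.597
```

>>> apply_moves --increments '[[[0,0,0.006,0],[0,0,0.006,0],[0,0,0.006,0],[0,0,0.006,0],[0,0,0.006,0]]]'

```text
t: 25.1
tcp_pos: [0.5075, 0.2903, 0.0705]
tool_rot: [0.709, 0.705, -0.016, -0.023]
force: [-8.7, -5.0, 32.9]
finger_gap: 0.601
```

```bash
python3 -c "
from h import *
plan(.511,.2915,.075,-0.5,step=.03);print(manip.sense()['q'].round(4))"
```

```text
t=25.10 p=[0.5075 0.2903 0.0705] ya=-0.3 gap=0.601 F=[-8.7 -5.  32.9] q6=17 tz=[-0.055  0.01 ] n=2 max=0.004
[[[0.0009,0.0022,-0.0032,0.1],[0.0004,0.001,-0.0014,0.1]]]
[0.3181 0.8254 1.6517 0.0405 0.7137 0.2928]
```

Works (~2.4 mrad/row at 33 N). Continue.

>>> apply_moves --increments '[[[0,0.001,0.006,0],[0,0.001,0.006,0],[0,0.001,0.006,0],[0,0.001,0.006,0],[0,0,0.006,0]]]'

```text
t: 25.6
tcp_pos: [0.5072, 0.2901, 0.0704]
tool_rot: [0.708, 0.706, -0.014, -0.022]
force: [-6.7, -4.5, 31.4]
finger_gap: 0.602
```

>>> apply_moves --increments '[[[0,0.001,0.006,0],[0,0.001,0.006,0],[0,0.001,0.006,0],[0,0.001,0.006,0],[0,0,0.006,0]]]'

```text
t: 26.1
tcp_pos: [0.5069, 0.29, 0.0704]
tool_rot: [0.707, 0.706, -0.012, -0.02]
force: [-6.8, -5.2, 32.4]
finger_gap: 0.599
```

>>> apply_moves --increments '[[[0,0.001,0.006,0],[0,0.001,0.006,0],[0,0.001,0.006,0],[0,0.001,0.006,0],[0,0,0.006,0]]]'

```text
t: 26.6
tcp_pos: [0.5066, 0.2898, 0.0702]
tool_rot: [0.707, 0.707, -0.01, -0.019]
force: [-6.6, -4.2, 32.4]
finger_gap: 0.598
```

>>> apply_moves --increments '[[[0,0.001,0.006,0],[0,0.001,0.006,0],[0,0.001,0.006,0],[0,0.001,0.006,0],[0,0,0.006,0]]]'

```text
t: 27.1
tcp_pos: [0.5063, 0.2897, 0.0701]
tool_rot: [0.706, 0.708, -0.008, -0.018]
force: [-7.9, -4.8, 32.1]
finger_gap: 0.604
```

```bash
python3 -c "
from h import *
plan(.507,.2915,.076,-0.5,step=.03);print(manip.sense()['q'].round(4))"
```

```text
t=27.10 p=[0.5063 0.2897 0.0701] ya=0.2 gap=0.604 F=[-7.9 -4.8 32.1] q6=16 tz=[-0.037  0.014] n=2 max=0.004
[[[0.0013,0.0004,-0.0041,0.5],[0.0006,0.0002,-0.0018,0.2]]]
[0.3184 0.8223 1.6657 0.0401 0.6849 0.2841]
```

>>> apply_moves --increments '[[[0.001,0,-0.004,0.5],[0,0,-0.002,0]]]'

```text
t: 27.3
tcp_pos: [0.5074, 0.2908, 0.0807]
tool_rot: [0.709, 0.705, -0.005, -0.017]
force: [0.4, 0.2, 0.1]
finger_gap: 0.6
```

>>> apply_moves --increments '[[[0,0,0,0],[0,0,0,0],[0,0,0,0]]]' --fingers 0 --newtons 80

```text
t: 27.6
tcp_pos: [0.5084, 0.291, 0.082]
tool_rot: [0.709, 0.705, -0.004, -0.016]
force: [-1.0, 0.6, 3.9]
finger_gap: 0.357
```

>>> apply_moves --increments '[[[0,0,-0.02,0],[0,0,-0.035,0],[0,0,-0.035,0],[0,0,-0.03,0],[0,0,-0.01,0]]]'

```text
t: 28.1
tcp_pos: [0.5098, 0.2875, 0.2069]
tool_rot: [0.709, 0.705, -0.012, -0.02]
force: [0.8, 0.3, -1.0]
finger_gap: 0.36
```

```bash
python3 -c "
from h import *
plan(.460,-.090,.2,80.3)
snap('wrist','w7')"
```

```text
t=28.10 p=[0.5098 0.2875 0.2069] ya=-0.3 gap=0.360 F=[ 0.8  0.3 -1. ] q6=17 tz=[-0.046  0.011] n=13 max=0.038
[[[-0.019,-0.0023,0.0002,-4.0],[-0.037,-0.0073,0.0006,-8.0],[-0.036,-0.012,0.0009,-8.0],[-0.034,-0.017,0.0011,-8.0],[-0.031,-0.022,0.0013,-8.0]]]
[[[-0.028,-0.026,0.0016,-8.0],[-0.024,-0.029,0.0018,-8.0],[-0.019,-0.032,0.002,-8.0],[-0.015,-0.035,0.0021,-8.0],[-0.0073,-0.027,0.0017,-6.0]]]
[[[-0.003,-0.019,0.0012,-4.0],[-0.0008,-0.0094,0.0006,-2.0],[-0.0002,-0.0038,0.0002,-0.8]]]
```

View pics/w7.png

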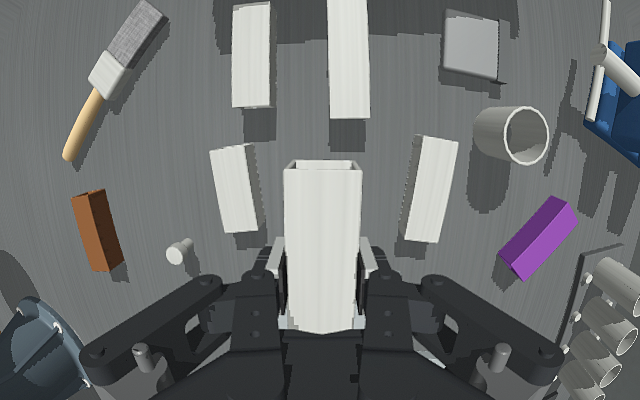

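>>> apply_moves --increments '[[[-0.019,-0.002,0,-4],[-0.037,-0.007,0,-8],[-0.036,-0.012,0,-8],[-0.034,-0.017,0,-8],[-0.031,-0.022,0,-8]]]'

```text
t: 28.65
tcp_pos: [0.4876, 0.1172, 0.1977]
tool_rot: [0.441, 0.897, -0.007, -0.027]
force: [0.7, 0.9, -1.8]
finger_gap: 0.356
```

>>> apply_moves --increments '[[[-0.028,-0.026,0,-8],[-0.024,-0.029,0,-8],[-0.019,-0.032,0,-8],[-0.015,-0.035,0,-8],[-0.007,-0.027,0,-6]]]'

```text
t: 29.15
tcp_pos: [0.4666, -0.0666, 0.1869]
tool_rot: [0.114, 0.993, 0.004, -0.036]
force: [-0.3, 0.3, -1.1]
finger_gap: 0.355
```

```bash
python3 -c "
from h import *
plan(.462,-.0895,.19,80.3,step=.04)"
```

```text
t=29.15 p=[ 0.4666 -0.0666  0.1869] ya=76.9 gap=0.355 F=[-0.3  0.3 -1.1] q6=-98 tz=[-0.071  0.015] n=3 max=0.014
[[[-0.0003,-0.014,-0.0019,-2.0],[0.0001,-0.007,-0.0009,-1.0],[0.0001,-0.0023,-0.0003,-0.3]]]
```

>>> apply_moves --increments '[[[0,-0.011,0,-2],[0,-0.002,0,-0.5],[0,0,0,0]]]'

```text
t: 29.45
tcp_pos: [0.4616, -0.083, 0.182]
tool_rot: [0.094, 0.995, 0.006, -0.04]
force: [-0.3, 0.5, -1.5]
finger_gap: 0.359
```

```bash
python3 -c "
from h import *
plan(.4645,-.091,.15,80.3,step=.04)
snap('wrist','w8')
z=np.load('pics/w8.npz');X=wcloud(z['d'],z['pos'],z['rot'])
m=np.zeros((400,640),bool);m[120:335,280:365]=1
X2=X.copy();X2[~m]=9
rects(X2,.1,.2,(.3,.7,-.3,.3))
"
```

```text
t=29.45 p=[ 0.4616 -0.083   0.182 ] ya=79.2 gap=0.359 F=[-0.3  0.5 -1.5] q6=-102 tz=[-0.079  0.019] n=3 max=0.020
[[[-0.0042,-0.0045,0.019,-0.7],[-0.0021,-0.0022,0.0094,-0.3],[-0.0007,-0.0008,0.0031,-0.1]]]
[322. 248.] 13906 c [449.9 -81.2] size [81.7 40.4] ang -11.9 z 0.1327
```

View pics/w8.png

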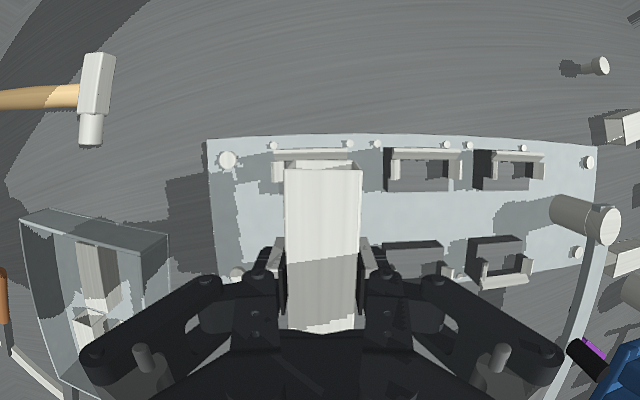

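>>> apply_moves --increments '[[[-0.004,-0.005,0.02,-0.7],[-0.003,-0.002,0.02,-0.4],[-0.001,0,0.01,0],[0,0,0,0]]]'

```text
t: 29.9
tcp_pos: [0.4645, -0.0861, 0.1292]
tool_rot: [0.082, 0.996, 0.007, -0.04]
force: [-0.3, 0.4, -2.0]
finger_gap: 0.358
```

```bash
python3 -c "
from h import *
plan(.465,-.091,.125,80.3,step=.04)
"
```

```text
t=29.90 p=[ 0.4645 -0.0861  0.1292] ya=80.6 gap=0.358 F=[-0.3  0.4 -2. ] q6=-103 tz=[-0.079  0.02 ] n=2 max=0.005
[[[-0.0011,-0.0034,0.0028,0.2],[-0.0005,-0.0014,0.0012,0.1]]]
```

>>> apply_moves --increments '[[[-0.001,-0.005,0,0.2],[0,-0.001,0,0],[0,0,0,0]]]'

```text
t: 30.2
tcp_pos: [0.465, -0.0914, 0.13]
tool_rot: [0.083, 0.996, 0.006, -0.04]
force: [-0.3, 0.8, -0.7]
finger_gap: 0.356
```

```bash
python3 -c "
from h import *
plan(.465,-.0913,.125,80.3,step=.04)
"
```

```text
t=30.20 p=[ 0.465  -0.0914  0.13  ] ya=80.4 gap=0.356 F=[-0.3  0.8 -0.7] q6=-104 tz=[-0.079  0.019] n=2 max=0.003
[[[-0.0003,0.0,0.0035,0.1],[-0.0001,0.0,0.0015,0.0]]]
```

>>> apply_moves --increments '[[[-0.0005,0,0.006,0],[-0.0005,0,0.005,0],[-0.0003,0,0.003,0],[0,0,0,0]]]'

```text
t: 30.6
tcp_pos: [0.4658, -0.0917, 0.1161]
tool_rot: [0.083, 0.996, 0.006, -0.039]
force: [0.5, -0.2, -1.4]
finger_gap: 0.362
```

>>> apply_moves --increments '[[[0,0,0.003,0],[0,0,0.003,0],[0,0,0.003,0]]]'

```text
t: 30.9
tcp_pos: [0.4644, -0.0913, 0.1114]
tool_rot: [0.084, 0.996, 0.005, -0.038]
force: [-3.8, 4.2, 44.3]
finger_gap: 0.36
```

```bash
python3 -c "
from h import *
plan(.465,-.0913,.112,80.3,step=.04)
"
```

```text
t=30.90 p=[ 0.4644 -0.0913  0.1114] ya=80.4 gap=0.360 F=[-3.8  4.2 44.3] q6=-103 tz=[-0.076  0.017] n=2 max=0.001
[[[-0.0003,0.0001,-0.0004,0.1],[-0.0001,0.0,-0.0002,0.0]]]
```

>>> apply_moves --increments '[[[0,0,0.003,0],[0,0,0.003,0],[0,0,0.003,0],[0,0,0.003,0],[0,0,0.003,0]]]'

```text
t: 31.4
tcp_pos: [0.4639, -0.0909, 0.1115]
tool_rot: [0.084, 0.996, 0.003, -0.034]
force: [-3.9, 1.2, 27.4]
finger_gap: 0.355
```

>>> apply_moves --increments '[[[0,0,0.004,0],[0,0,0.004,0],[0,0,0.004,0],[0,0,0.004,0],[0,0,0.004,0]]]'

```text
t: 31.9
tcp_pos: [0.4633, -0.0906, 0.1115]
tool_rot: [0.084, 0.996, 0.001, -0.028]
force: [-3.5, 1.4, 37.5]
finger_gap: 0.356
```

```bash
python3 -c "
from h import *
plan(.465,-.0913,.112,80.3,step=.04)
"
```

```text
t=31.90 p=[ 0.4633 -0.0906  0.1115] ya=80.4 gap=0.356 F=[-3.5  1.4 37.5] q6=-103 tz=[-0.057  0.007] n=2 max=0.001
[[[-0.0012,-0.0003,-0.0004,0.0],[-0.0005,-0.0001,-0.0002,0.0]]]
```

>>> apply_moves --increments '[[[0,0,0.004,0],[0,0,0.004,0],[0,0,0.004,0],[0,0,0.004,0],[0,0,0.004,0]]]'

```text
t: 32.4
tcp_pos: [0.463, -0.0904, 0.1114]
tool_rot: [0.084, 0.996, -0.001, -0.024]
force: [-5.5, 2.4, 38.8]
finger_gap: 0.354
```

>>> apply_moves --increments '[[[0,0,0.004,0],[0,0,0.004,0],[0,0,0.004,0],[0,0,0.004,0],[0,0,0.004,0]]]'

```text
t: 32.9
tcp_pos: [0.4624, -0.09, 0.1115]
tool_rot: [0.085, 0.996, -0.003, -0.019]
force: [-2.6, 2.4, 38.5]
finger_gap: 0.354
```

```bash
python3 -c "
from h import *
plan(.465,-.0913,.112,80.3,step=.04)
"
```

```text
t=32.90 p=[ 0.4624 -0.09    0.1115] ya=80.2 gap=0.354 F=[-2.6  2.4 38.5] q6=-103 tz=[-0.039 -0.002] n=2 max=0.002
[[[-0.0019,-0.0006,-0.0004,-0.1],[-0.0008,-0.0002,-0.0002,-0.0]]]
```

>>> apply_moves --increments '[[[0,0,0.004,0],[0,0,0.004,0],[0,0,0.004,0],[0,0,0.004,0],[0,0,0.004,0]]]'

```text
t: 33.4
tcp_pos: [0.462, -0.0898, 0.1114]
tool_rot: [0.086, 0.996, -0.005, -0.015]
force: [-2.9, 1.7, 38.8]
finger_gap: 0.357
```

>>> apply_moves --increments '[[[0,0,0.004,0],[0,0,0.004,0],[0,0,0.004,0],[0,0,0.004,0],[0,0,0.002,0]]]'

```text
t: 33.9
tcp_pos: [0.4616, -0.0895, 0.1116]
tool_rot: [0.085, 0.996, -0.007, -0.01]
force: [-1.1, -0.4, 5.0]
finger_gap: 0.358
```

>>> apply_moves --increments '[[[0,0,-0.001,0],[0,0,-0.001,0]]]'

```text
t: 34.1
tcp_pos: [0.4618, -0.0894, 0.1147]
tool_rot: [0.085, 0.996, -0.007, -0.009]
force: [0.5, -0.4, -2.3]
finger_gap: 0.353
```

```bash
python3 -c "
from h import *
plan(.465,-.0913,.112,80.3,step=.04)
"
```

```text
t=34.10 p=[ 0.4618 -0.0894  0.1147] ya=80.2 gap=0.353 F=[ 0.5 -0.4 -2.3] q6=-102 tz=[-0.02  -0.012] n=2 max=0.003
[[[-0.0025,-0.0009,0.0019,-0.1],[-0.0011,-0.0004,0.0008,-0.0]]]
```

>>> apply_moves --increments '[[[0,0,0.003,0]]]'

```text
t: 34.2
tcp_pos: [0.462, -0.0896, 0.1118]
tool_rot: [0.085, 0.996, -0.007, -0.009]
force: [2.6, -0.4, 5.5]
finger_gap: 0.36
```

>>> apply_moves --increments '[[[0,0,0,0],[0,0,0,0]]]' --fingers 0.6

```text
t: 34.4
tcp_pos: [0.462, -0.0897, 0.1109]
tool_rot: [0.085, 0.996, -0.007, -0.009]
force: [0.4, -0.4, -0.1]
finger_gap: 0.597
```

>>> apply_moves --increments '[[[0,0,-0.02,0],[0,0,-0.035,0],[0,0,-0.035,0],[0,0,-0.02,0],[0,0,-0.005,0]]]'

```text
t: 34.9
tcp_pos: [0.4636, -0.0882, 0.2263]
tool_rot: [0.086, 0.996, -0.005, -0.013]
force: [0.9, 0.7, 0.3]
finger_gap: 0.596
```

```bash
python3 -c "
from h import *
snap('wrist','w9')
plan(.595,.2955,.2,-7.5)
z=np.load('pics/w9.npz');X=wcloud(z['d'],z['pos'],z['rot'])
rects(X,.056,.068,(.3,.7,-.3,.3))
"
```

```text
t=34.95 p=[ 0.4636 -0.0882  0.2262] ya=80.2 gap=0.599 F=[0.1 1.2 0.3] q6=-103 tz=[-0.028 -0.008] n=14 max=0.037
[[[-0.0029,0.018,0.0009,4.0],[-0.0033,0.036,0.0018,7.9],[0.0017,0.037,0.0019,7.9],[0.0067,0.036,0.0021,7.9],[0.012,0.035,0.0022,7.9]]]
[[[0.016,0.033,0.0024,7.9],[0.021,0.03,0.0025,7.9],[0.025,0.027,0.0026,7.9],[0.028,0.023,0.0028,7.9],[0.031,0.019,0.0029,7.9]]]
[[[0.025,0.011,0.0023,5.9],[0.017,0.0057,0.0016,4.0],[0.0088,0.0022,0.0008,2.0],[0.0036,0.0008,0.0003,0.8]]]
[320. 200.] 4367 c [458.9 -91.4] size [90. 32.] ang -10.0 z 0.0616
[564. 201.] 209 c [497.6 148.9] size [31.6 14. ] ang -25.2 z 0.0616
[554. 267.] 73 c [566.6 136. ] size [56.3  4. ] ang -6.8 z 0.0668
[542. 311.] 41 c [619.8 127.1] size [37.8  2.8] ang -8.6 z 0.067
```

View pics/w9.png

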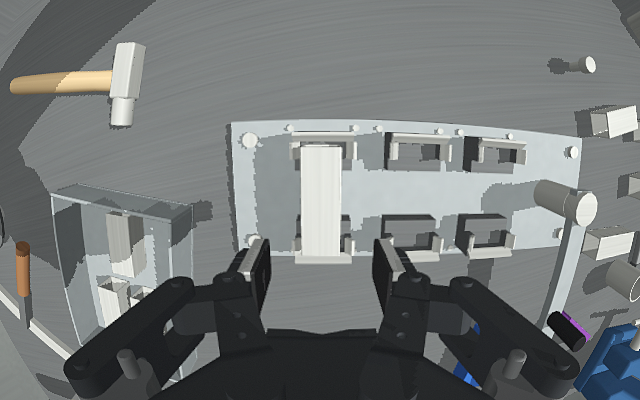

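>>> apply_moves --increments '[[[-0.003,0.018,0,4],[-0.003,0.036,0,7.9],[0.002,0.037,0,7.9],[0.007,0.036,0,7.9],[0.012,0.035,0,7.9]]]'

```text
t: 35.45
tcp_pos: [0.5172, 0.0682, 0.2171]
tool_rot: [0.402, 0.916, -0.011, -0.016]
force: [1.2, -1.2, 0.3]
finger_gap: 0.604
```

>>> apply_moves --increments '[[[0.016,0.033,0,7.9],[0.021,0.03,0,7.9],[0.025,0.027,0,7.9],[0.028,0.023,0,7.9],[0.031,0.019,0,7.9]]]'

```text
t: 35.95
tcp_pos: [0.5812, 0.2453, 0.2019]
tool_rot: [0.698, 0.716, -0.023, -0.016]
force: [0.6, -1.3, 0.7]
finger_gap: 0.597
```

```bash
python3 -c "
from h import *
plan(.596,.2955,.19,-7.0)"
```

```text
t=35.95 p=[0.5812 0.2453 0.2019] ya=1.4 gap=0.597 F=[ 0.6 -1.3  0.7] q6=11 tz=[-0.054 -0.01 ] n=3 max=0.032
[[[0.03,0.01,0.0063,5.0],[0.015,0.0037,0.0032,2.5],[0.0052,0.001,0.0011,0.8]]]
```

>>> apply_moves --increments '[[[0.02,0.006,0.002,4],[0.006,0.003,0.002,1.5],[0,0,0,0]]]'

```text
t: 36.25
tcp_pos: [0.589, 0.2771, 0.1894]
tool_rot: [0.732, 0.681, -0.026, -0.017]
force: [-0.3, -0.2, -0.6]
finger_gap: 0.599
```

```bash
python3 -c "
from h import *
snap('wrist','w10')
plan(.598,.2955,.09,-7.0)
z=np.load('pics/w10.npz');X=wcloud(z['d'],z['pos'],z['rot'])
rects(X,.024,.038,(.3,.7,.2,.5))
"
```

```text
t=36.30 p=[0.5884 0.2766 0.1893] ya=-4.1 gap=0.604 F=[-0.5  0.3 -0.9] q6=19 tz=[-0.062 -0.012] n=5 max=0.034
[[[0.0035,0.0024,0.016,0.5],[0.0071,0.0047,0.033,1.0],[0.0071,0.0046,0.033,1.0],[0.0029,0.0018,0.013,0.4],[0.0007,0.0004,0.0033,0.1]]]
[237.  53.] 4512 c [523.8 399.8] size [91.2 33.1] ang -89.3 z 0.0315
[151.  58.] 3442 c [444.9 410.5] size [90.8 34.2] ang 89.5 z 0.0315
[451. 100.] 426 c [676.4 349.8] size [43.1 24.5] ang -86.0 z 0.0314
[406. 104.] 182 c [649.1 348. ] size [42.6 13.2] ang -85.5 z 0.0312
[340. 173.] 4947 c [594.5 296.2] size [90.  32.5] ang 82.9 z 0.0316
[150. 189.] 2592 c [426.6 295.8] size [74.2 33.9] ang -82.9 z 0.0316
[113. 253.] 293 c [360.  232.4] size [19.7 19.1] ang 47.7 z 0.034
```

View pics/w10.png

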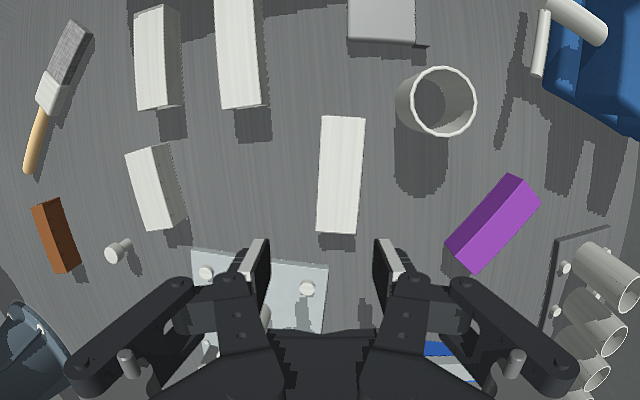

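>>> apply_moves --increments '[[[0.005,0.004,0.018,0.8],[0.009,0.006,0.033,1.2],[0.006,0.004,0.03,1],[0.002,0.001,0.014,0],[0,0,0.003,0]]]'

```text
t: 36.8
tcp_pos: [0.5982, 0.2919, 0.0849]
tool_rot: [0.75, 0.661, -0.03, -0.017]
force: [-1.2, 0.2, -0.8]
finger_gap: 0.604
```

```bash
python3 -c "
from h import *
plan(.598,.297,.077,-7.1)
"
```

```text
t=36.80 p=[0.5982 0.2919 0.0849] ya=-7.3 gap=0.604 F=[-1.2  0.2 -0.8] q6=23 tz=[-0.066 -0.014] n=2 max=0.007
[[[0.0036,-0.0002,0.0054,-0.1],[0.0016,-0.0001,0.0023,-0.1]]]
```

>>> apply_moves --increments '[[[0.004,0,0.004,0],[0.002,0,0.001,0],[0,0,0,0]]]'

```text
t: 37.1
tcp_pos: [0.599, 0.2969, 0.0807]
tool_rot: [0.75, 0.66, -0.029, -0.017]
force: [-0.4, -0.1, -0.3]
finger_gap: 0.6
```

>>> apply_moves --increments '[[[0,0,0,0],[0,0,0,0],[0,0,0,0]]]' --fingers 0

```text
t: 37.4
tcp_pos: [0.6002, 0.2973, 0.084]
tool_rot: [0.75, 0.661, -0.027, -0.015]
force: [0.1, 0.5, -2.7]
finger_gap: 0.358
```

>>> apply_moves --increments '[[[0,0,-0.02,0],[0,0,-0.035,0],[0,0,-0.04,0],[0,0,-0.035,0],[0,0,-0.015,0]]]'

```text
t: 37.9
tcp_pos: [0.6069, 0.2983, 0.2288]
tool_rot: [0.75, 0.661, -0.032, -0.018]
force: [0.9, -0.1, -1.4]
finger_gap: 0.355
```

```bash
python3 -c "
from h import *
plan(.478,-.009,.215,80.3)
"
```

```text
t=37.90 p=[0.6069 0.2983 0.2288] ya=-7.3 gap=0.355 F=[ 0.9 -0.1 -1.4] q6=24 tz=[-0.072 -0.016] n=14 max=0.030
[[[-0.014,-0.0039,0.0013,-3.9],[-0.028,-0.0099,0.0026,-7.9],[-0.027,-0.014,0.0029,-7.9],[-0.024,-0.017,0.003,-7.9],[-0.022,-0.02,0.0032,-7.9]]]
[[[-0.019,-0.023,0.0033,-7.9],[-0.015,-0.026,0.0034,-7.9],[-0.012,-0.027,0.0034,-7.9],[-0.0079,-0.029,0.0034,-7.9],[-0.0038,-0.03,0.0034,-7.9]]]
[[[0.0002,-0.022,0.0025,-5.9],[0.0017,-0.015,0.0016,-3.9],[0.0014,-0.0073,0.0008,-2.0],[0.0006,-0.0029,0.0003,-0.8]]]
```

>>> apply_moves --increments '[[[-0.014,-0.004,0,-3.9],[-0.028,-0.01,0,-7.9],[-0.027,-0.014,0,-7.9],[-0.024,-0.017,0,-7.9],[-0.022,-0.02,0,-7.9]]]'

```text
t: 38.4
tcp_pos: [0.5575, 0.1751, 0.2388]
tool_rot: [0.5, 0.866, -0.02, -0.022]
force: [-0.5, -1.0, -1.4]
finger_gap: 0.359
```

>>> apply_moves --increments '[[[-0.019,-0.023,0,-7.9],[-0.015,-0.026,0,-7.9],[-0.012,-0.027,0,-7.9],[-0.008,-0.029,0,-7.9],[-0.004,-0.028,0,-7.9]]]'

```text
t: 38.9
tcp_pos: [0.5031, 0.0311, 0.2441]
tool_rot: [0.162, 0.986, -0.011, -0.027]
force: [1.0, 0.1, -1.6]
finger_gap: 0.361
```

```bash
python3 -c "
from h import *
plan(.478,-.009,.17,80.3,step=.04)
"
```

```text
t=38.90 p=[0.5031 0.0311 0.2441] ya=71.3 gap=0.361 F=[ 1.   0.1 -1.6] q6=-79 tz=[-0.057 -0.013] n=5 max=0.029
[[[0.0012,-0.0073,0.013,-1.5],[0.0028,-0.014,0.025,-3.0],[0.0036,-0.014,0.025,-3.0],[0.0017,-0.0056,0.01,-1.2],[0.0005,-0.0014,0.0025,-0.3]]]
```

>>> apply_moves --increments '[[[0.003,-0.013,0.015,-3.5],[0.004,-0.009,0.025,-3],[0.003,-0.003,0.02,-1.5],[0.001,0,0.008,-0.5],[0,0,0,0]]]'

```text
t: 39.4
tcp_pos: [0.4808, 0.0041, 0.1779]
tool_rot: [0.088, 0.996, -0.009, -0.025]
force: [-1.3, 0.1, -0.2]
finger_gap: 0.357
```

```bash
python3 -c "
from h import *
plan(.478,-.010,.13,80.3,step=.04)
"
```

```text
t=39.40 p=[0.4808 0.0041 0.1779] ya=79.9 gap=0.357 F=[-1.3  0.1 -0.2] q6=-91 tz=[-0.051 -0.014] n=4 max=0.025
[[[-0.0005,-0.0033,0.012,-0.1],[-0.001,-0.0066,0.024,-0.2],[-0.0004,-0.0027,0.0096,-0.1],[-0.0001,-0.0007,0.0024,-0.0]]]
```

>>> apply_moves --increments '[[[0,-0.006,0.012,-0.2],[0,-0.005,0.02,-0.2],[-0.001,-0.001,0.01,0],[0,0,0.003,0],[0,0,0,0]]]'

```text
t: 39.9
tcp_pos: [0.482, -0.008, 0.1353]
tool_rot: [0.084, 0.996, -0.01, -0.02]
force: [0.1, 0.2, -1.8]
finger_gap: 0.355
```

```bash
python3 -c "
from h import *
plan(.4774,-.008,.13,80.3,step=.04)
"
```

```text
t=39.90 p=[ 0.482  -0.008   0.1353] ya=80.4 gap=0.355 F=[ 0.1  0.2 -1.8] q6=-92 tz=[-0.041 -0.016] n=2 max=0.005
[[[0.003,-0.0005,0.0038,0.1],[0.0013,-0.0002,0.0016,0.0]]]
```

>>> apply_moves --increments '[[[0.004,0,0.006,0],[0.0005,0,0.006,0],[-0.0003,0,0.004,0],[0,0,0,0]]]'

```text
t: 40.3
tcp_pos: [0.4781, -0.0069, 0.12]
tool_rot: [0.083, 0.996, -0.01, -0.018]
force: [0.1, -0.1, -1.4]
finger_gap: 0.362
```

```bash
python3 -c "
from h import *
plan(.4768,-.008,.113,80.3,step=.04)
"
```

```text
t=40.30 p=[ 0.4781 -0.0069  0.12  ] ya=80.4 gap=0.362 F=[ 0.1 -0.1 -1.4] q6=-92 tz=[-0.038 -0.017] n=2 max=0.005
[[[0.0006,-0.0008,0.0049,0.1],[0.0002,-0.0003,0.0021,0.0]]]
```

>>> apply_moves --increments '[[[0.001,-0.001,0.004,0],[0,0,0.004,0],[0,0,0.003,0],[0,0,0.003,0]]]'

```text
t: 40.7
tcp_pos: [0.4758, -0.0075, 0.1124]
tool_rot: [0.084, 0.996, -0.01, -0.017]
force: [-5.2, 1.4, 32.3]
finger_gap: 0.356
```

>>> apply_moves --increments '[[[0,0,0.003,0],[0,0,0.004,0],[0,0,0.004,0],[0,0,0.004,0],[0,0,0.003,0]]]'

```text
t: 41.2
tcp_pos: [0.475, -0.0073, 0.1125]
tool_rot: [0.083, 0.996, -0.011, -0.01]
force: [-3.6, 0.8, 18.2]
finger_gap: 0.356
```

```bash
python3 -c "
from h import *
plan(.4768,-.008,.113,80.3,step=.04)
"
```

```text
t=41.20 p=[ 0.475  -0.0073  0.1125] ya=80.5 gap=0.356 F=[-3.6  0.8 18.2] q6=-92 tz=[-0.022 -0.021] n=2 max=0.001
[[[-0.0013,-0.0003,-0.0004,0.1],[-0.0006,-0.0001,-0.0002,0.0]]]
```

>>> apply_moves --increments '[[[0,0,0.004,0],[0,0,0.004,0],[0,0,0.004,0],[0,0,0.004,0],[0,0,0.004,0]]]'

```text
t: 41.7
tcp_pos: [0.4743, -0.0071, 0.1124]
tool_rot: [0.083, 0.996, -0.012, -0.004]
force: [-5.3, 2.2, 39.3]
finger_gap: 0.359
```

>>> apply_moves --increments '[[[0,0,0.004,0],[0,0,0.004,0],[0,0,0.003,0],[0,0,0.001,0],[0,0,-0.001,0]]]'

```text
t: 42.2
tcp_pos: [0.4735, -0.0068, 0.1149]
tool_rot: [0.083, 0.996, -0.013, -0.0]
force: [0.3, -0.2, -1.6]
finger_gap: 0.353
```

```bash
python3 -c "
from h import *
plan(.4768,-.008,.113,80.3,step=.04)
"
```

```text
t=42.20 p=[ 0.4735 -0.0068  0.1149] ya=80.5 gap=0.353 F=[ 0.3 -0.2 -1.6] q6=-91 tz=[-0.002 -0.026] n=2 max=0.003
[[[-0.0024,-0.0004,0.0013,0.1],[-0.001,-0.0002,0.0006,0.1]]]
```

>>> apply_moves --increments '[[[0,0,0.003,0]]]'

```text
t: 42.3
tcp_pos: [0.4743, -0.0071, 0.1125]
tool_rot: [0.083, 0.996, -0.013, 0.001]
force: [0.5, 2.0, 23.2]
finger_gap: 0.355
```

>>> apply_moves --increments '[[[0,0,0,0],[0,0,0,0]]]' --fingers 0.6

```text
t: 42.5
tcp_pos: [0.4749, -0.0073, 0.112]
tool_rot: [0.083, 0.996, -0.013, 0.002]
force: [-0.3, -0.4, -0.3]
finger_gap: 0.597
```

>>> apply_moves --increments '[[[0,0,-0.02,0],[0,0,-0.035,0],[0,0,-0.035,0],[0,0,-0.02,0],[0,0,-0.005,0]]]'

```text
t: 43.0
tcp_pos: [0.4743, -0.0045, 0.2267]
tool_rot: [0.083, 0.996, -0.013, -0.003]
force: [0.7, -0.9, 0.2]
finger_gap: 0.599
```

```bash
python3 -c "
from h import *
snap('wrist','w11')
snap('top','t11')
z=np.load('pics/w11.npz');X=wcloud(z['d'],z['pos'],z['rot'])
rects(X,.056,.068,(.3,.7,-.3,.1))
z=np.load('pics/t11.npz');X=cloud('top',z['d']);rects(X,.024,.038,(.3,.7,.2,.5))
plan(.447,.410,.2,0)
"
```

```text
[222. 198.] 3873 c [459.1 -91.1] size [90.3 33.1] ang -10.0 z 0.0616
[321. 200.] 4346 c [473.6 -10.2] size [90.1 32. ] ang -9.4 z 0.0616
t=43.10 p=[ 0.4737 -0.0044  0.2254] ya=80.4 gap=0.601 F=[ 0.1 -0.5 -1. ] q6=-92 tz=[-0.01  -0.025] n=13 max=0.041
[[[0.0047,0.02,0.0008,4.0],[0.012,0.039,0.0016,8.0],[0.018,0.037,0.0016,8.0],[0.022,0.034,0.0017,8.0],[0.027,0.031,0.0019,8.0]]]
[[[0.031,0.027,0.002,8.0],[0.034,0.022,0.0021,8.0],[0.037,0.017,0.0023,8.0],[0.039,0.012,0.0024,8.0],[0.03,0.0049,0.0019,6.0]]]
[[[0.021,0.0011,0.0013,4.0],[0.01,-0.0001,0.0007,2.0],[0.0041,-0.0002,0.0003,0.8]]]
```

View pics/w11.png

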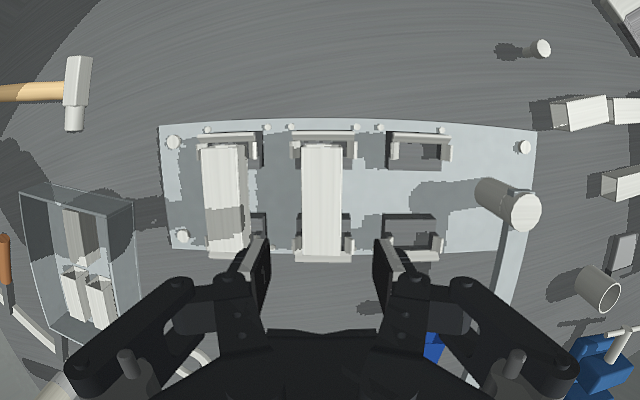

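>>> apply_moves --increments '[[[0.005,0.02,0,4],[0.012,0.039,0,8],[0.018,0.037,0,8],[0.022,0.034,0,8],[0.027,0.031,0,8]]]'

```text
t: 43.6
tcp_pos: [0.4617, 0.1713, 0.2135]
tool_rot: [0.39, 0.921, -0.016, -0.005]
force: [0.8, 0.0, 0.7]
finger_gap: 0.598
```

>>> apply_moves --increments '[[[0.031,0.027,0,8],[0.034,0.022,0,8],[0.037,0.017,0,8],[0.039,0.012,0,8],[0.03,0.005,0,6]]]'

```text
t: 44.1
tcp_pos: [0.447, 0.369, 0.197]
tool_rot: [0.675, 0.737, -0.025, -0.003]
force: [-0.4, -1.4, -0.5]
finger_gap: 0.595
```

```bash
python3 -c "
from h import *
plan(.448,.410,.19,0)
"
```

```text
t=44.10 p=[0.447 0.369 0.197] ya=5.0 gap=0.595 F=[-0.4 -1.4 -0.5] q6=24 tz=[-0.038 -0.033] n=3 max=0.025
[[[0.025,0.0029,0.0034,3.0],[0.012,0.0008,0.0017,1.5],[0.0041,0.0002,0.0006,0.5]]]
```

>>> apply_moves --increments '[[[0.014,0.003,0,2.5],[0.006,0.001,0,1],[0,0,0,0]]]'

```text
t: 44.4
tcp_pos: [0.4466, 0.3929, 0.1893]
tool_rot: [0.697, 0.717, -0.029, -0.003]
force: [0.7, 0.3, 0.5]
finger_gap: 0.602
```

```bash
python3 -c "
from h import *
snap('wrist','w12')
z=np.load('pics/w12.npz');X=wcloud(z['d'],z['pos'],z['rot'])
rects(X,.024,.038,(.3,.7,.2,.5))
plan(.447,.412,.09,0)
"
```

```text
[430. 178.] 5311 c [523.3 407.6] size [106.2  33.2] ang -89.0 z 0.0316
[305. 194.] 4651 c [426.2 390.7] size [90.7 32.6] ang -89.7 z 0.0317
[543. 242.] 449 c [654.9 356.4] size [47.5 22.1] ang 59.4 z 0.031
[562. 257.] 264 c [682.2 341.1] size [34.4 10.5] ang 61.9 z 0.0322
[304. 296.] 2420 c [426.3 296.4] size [74.3 32.8] ang -83.9 z 0.0317
t=44.45 p=[0.4464 0.3922 0.1892] ya=1.6 gap=0.600 F=[-0.2  0.8  0.1] q6=29 tz=[-0.046 -0.038] n=5 max=0.034
[[[0.0039,0.001,0.016,0.3],[0.0078,0.0019,0.033,0.5],[0.0078,0.0019,0.033,0.5],[0.0031,0.0007,0.013,0.2],[0.0008,0.0002,0.0033,0.1]]]
```

View pics/w12.png

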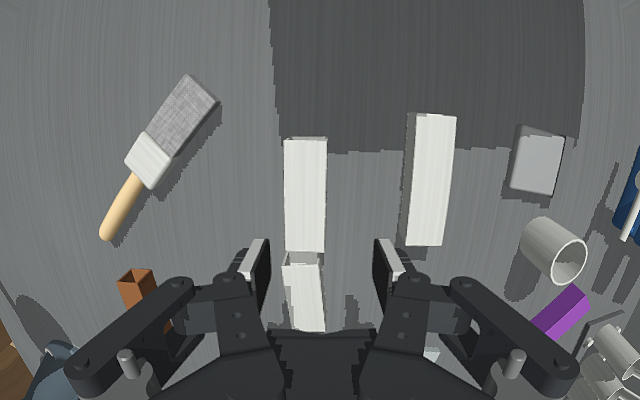

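```bash
python3 -c "
from h import *
z=np.load('pics/w12.npz');X=wcloud(z['d'],z['pos'],z['rot'])
for u,v in [(150,160),(170,180),(205,105),(120,215)]: print(X[v,u].round(3))
plan(.4295,.393,.09,.3)
"
```

```text
[0.285 0.417 0.019]
[ 0.293  0.394 -0.001]
[0.342 0.463 0.017]
[0.236 0.361 0.017]
t=44.45 p=[0.4464 0.3922 0.1892] ya=1.6 gap=0.600 F=[-0.2  0.8  0.1] q6=29 tz=[-0.046 -0.038] n=5 max=0.034
[[[0.0008,-0.002,0.017,0.2],[0.0016,-0.004,0.033,0.4],[0.0016,-0.004,0.033,0.4],[0.0006,-0.0016,0.013,0.2],[0.0002,-0.0004,0.0033,0.0]]]
```

>>> apply_moves --increments '[[[0.001,-0.005,0.017,0.3],[0.002,-0.006,0.033,0.5],[0.002,-0.003,0.03,0.4],[0,0,0.013,0.1],[0,0,0.003,0]]]'

```text
t: 44.95
tcp_pos: [0.4292, 0.3875, 0.091]
tool_rot: [0.706, 0.707, -0.031, -0.003]
force: [-0.6, 0.8, 0.0]
finger_gap: 0.601
```

```bash
python3 -c "
from h import *
plan(.4295,.393,.078,.3)
"
```

```text
t=44.95 p=[0.4292 0.3875 0.091 ] ya=0.0 gap=0.601 F=[-0.6  0.8  0. ] q6=32 tz=[-0.047 -0.04 ] n=2 max=0.010
[[[0.0042,0.0006,0.0089,-0.2],[0.0018,0.0003,0.0038,-0.1]]]
```

>>> apply_moves --increments '[[[0.004,0,0.008,-0.3],[0.002,0,0.002,0],[0,0,0,0]]]'

```text
t: 45.25
tcp_pos: [0.4307, 0.3929, 0.0816]
tool_rot: [0.705, 0.709, -0.029, -0.002]
force: [0.1, 0.7, 0.2]
finger_gap: 0.602
```

>>> apply_moves --increments '[[[0,0,0,0],[0,0,0,0],[0,0,0,0]]]' --fingers 0

```text
t: 45.55
tcp_pos: [0.4317, 0.3938, 0.0839]
tool_rot: [0.705, 0.709, -0.027, -0.002]
force: [-0.5, -1.2, -2.7]
finger_gap: 0.356
```

>>> apply_moves --increments '[[[0,0,-0.02,0],[0,0,-0.035,0],[0,0,-0.04,0],[0,0,-0.035,0],[0,0,-0.015,0]]]'

```text
t: 46.05
tcp_pos: [0.436, 0.3981, 0.23]
tool_rot: [0.705, 0.709, -0.032, -0.003]
force: [-0.1, 1.0, -1.9]
finger_gap: 0.356
```

```bash
python3 -c "
from h import *
plan(.490,.0735,.225,80.3)
"
```

```text
t=46.05 p=[0.436  0.3981 0.23  ] ya=0.3 gap=0.356 F=[-0.1  1.  -1.9] q6=32 tz=[-0.049 -0.041] n=13 max=0.033
[[[-0.016,0.0026,0.0008,-4.0],[-0.032,0.003,0.0017,-7.9],[-0.032,-0.0015,0.0019,-7.9],[-0.032,-0.006,0.0021,-7.9],[-0.031,-0.01,0.0023,-7.9]]]
[[[-0.029,-0.014,0.0024,-7.9],[-0.027,-0.018,0.0025,-7.9],[-0.024,-0.022,0.0026,-7.9],[-0.021,-0.025,0.0026,-7.9],[-0.013,-0.021,0.0019,-5.9]]]
[[[-0.0071,-0.015,0.0013,-4.0],[-0.003,-0.0075,0.0006,-2.0],[-0.0011,-0.0031,0.0002,-0.8]]]
```

>>> apply_moves --increments '[[[-0.016,0.0026,0,-4],[-0.032,0.003,0,-7.9],[-0.032,-0.0015,0,-7.9],[-0.032,-0.006,0,-7.9],[-0.031,-0.01,0,-7.9]]]'

```text
t: 46.55
tcp_pos: [0.463, 0.2559, 0.2391]
tool_rot: [0.439, 0.898, -0.024, -0.009]
force: [0.1, 0.1, -1.4]
finger_gap: 0.358
```

>>> apply_moves --increments '[[[-0.029,-0.014,0,-7.9],[-0.027,-0.018,0,-7.9],[-0.024,-0.022,0,-7.9],[-0.021,-0.025,0,-7.9],[-0.01,-0.016,0,-5.9]]]'

```text
t: 47.05
tcp_pos: [0.4944, 0.1035, 0.2434]
tool_rot: [0.113, 0.993, -0.019, -0.016]
force: [1.0, -0.1, -1.8]
finger_gap: 0.356
```

```bash
python3 -c "
from h import *
plan(.491,.0738,.18,80.3,step=.04)
"
```

```text
t=47.05 p=[0.4944 0.1035 0.2434] ya=77.0 gap=0.356 F=[ 1.  -0.1 -1.8] q6=-75 tz=[-0.037 -0.035] n=4 max=0.035
[[[-0.0013,-0.0068,0.016,-0.8],[-0.0024,-0.014,0.032,-1.6],[-0.0008,-0.0054,0.013,-0.7],[-0.0002,-0.0014,0.0032,-0.2]]]
```

>>> apply_moves --increments '[[[-0.001,-0.012,0.015,-1.5],[-0.001,-0.007,0.025,-1],[0,-0.003,0.018,-0.3],[0,0,0.007,0],[0,0,0,0]]]'

```text
t: 47.55
tcp_pos: [0.4911, 0.0748, 0.1791]
tool_rot: [0.09, 0.996, -0.019, -0.014]
force: [-0.1, -0.5, -1.9]
finger_gap: 0.354
```

```bash
python3 -c "
from h import *
plan(.4903,.0742,.135,80.3,step=.04)
"
```

```text
t=47.55 p=[0.4911 0.0748 0.1791] ya=79.7 gap=0.354 F=[-0.1 -0.5 -1.9] q6=-81 tz=[-0.031 -0.035] n=3 max=0.026
[[[-0.0002,0.0006,0.026,-0.4],[-0.0001,0.0003,0.013,-0.2],[-0.0,0.0001,0.0044,-0.1]]]
```

>>> apply_moves --increments '[[[0,0,0.018,-0.4],[0,0.001,0.018,-0.2],[0,0,0.006,0],[0,0,0,0]]]'

```text
t: 47.95
tcp_pos: [0.4926, 0.0756, 0.139]
tool_rot: [0.084, 0.996, -0.019, -0.01]
force: [-0.4, 0.5, -1.9]
finger_gap: 0.35
```

```bash
python3 -c "
from h import *
plan(.4900,.0742,.12,80.3,step=.04)
"
```

```text
t=47.95 p=[0.4926 0.0756 0.139 ] ya=80.4 gap=0.350 F=[-0.4  0.5 -1.9] q6=-81 tz=[-0.024 -0.035] n=3 max=0.012
[[[0.0012,-0.0006,0.011,0.1],[0.0006,-0.0003,0.0057,0.0],[0.0002,-0.0001,0.0019,0.0]]]
```

>>> apply_moves --increments '[[[0.002,-0.001,0.008,0],[0.0005,-0.0005,0.008,0],[0,0,0.004,0],[0,0,0,0]]]'

```text
t: 48.35
tcp_pos: [0.4906, 0.0742, 0.1199]
tool_rot: [0.083, 0.996, -0.019, -0.008]
force: [1.0, -0.2, -2.5]
finger_gap: 0.352
```

```bash
python3 -c "
from h import *
plan(.4897,.0742,.113,80.3,step=.04)
"
```

```text
t=48.35 p=[0.4906 0.0742 0.1199] ya=80.5 gap=0.352 F=[ 1.  -0.2 -2.5] q6=-81 tz=[-0.019 -0.036] n=2 max=0.005
[[[0.0006,0.0001,0.0048,0.1],[0.0002,0.0,0.0021,0.0]]]
```

>>> apply_moves --increments '[[[0,0,0.004,0],[0,0,0.004,0],[0,0,0.003,0],[0,0,0.003,0]]]'

```text
t: 48.75
tcp_pos: [0.4898, 0.0742, 0.1129]
tool_rot: [0.083, 0.996, -0.019, -0.007]
force: [-5.2, 0.8, 26.5]
finger_gap: 0.356
```

>>> apply_moves --increments '[[[0,0,0.003,0],[0,0,0.003,0],[0,0,0.003,0],[0,0,0.003,0],[0,0,0.001,0]]]'

```text
t: 49.25
tcp_pos: [0.4895, 0.0742, 0.1134]
tool_rot: [0.083, 0.996, -0.019, -0.001]
force: [0.6, 0.4, -2.9]
finger_gap: 0.361
```

```bash
python3 -c "
from h import *
plan(.4897,.0742,.113,80.3,step=.04)
"
```

```text
t=49.25 p=[0.4895 0.0742 0.1134] ya=80.5 gap=0.361 F=[ 0.6  0.4 -2.9] q6=-80 tz=[-0.006 -0.037] n=2 max=0.000
[[[-0.0002,0.0,0.0003,0.1],[-0.0001,0.0,0.0001,0.0]]]
```

Release and rise.

>>> apply_moves --increments '[[[0,0,0.001,0]]]'

```text
t: 49.35
tcp_pos: [0.4897, 0.0742, 0.1131]
tool_rot: [0.083, 0.996, -0.019, -0.001]
force: [-0.4, -1.0, 5.5]
finger_gap: 0.355
```

>>> apply_moves --increments '[[[0,0,0,0],[0,0,0,0]]]' --fingers 0.6

```text
t: 49.55
tcp_pos: [0.4902, 0.0741, 0.1129]
tool_rot: [0.083, 0.996, -0.019, -0.0]
force: [-0.6, 0.2, 0.8]
finger_gap: 0.604
```

>>> apply_moves --increments '[[[0,0,-0.02,0],[0,0,-0.035,0],[0,0,-0.035,0],[0,0,-0.025,0],[0,0,-0.008,0]]]'

```text
t: 50.05
tcp_pos: [0.4905, 0.0784, 0.2356]
tool_rot: [0.083, 0.996, -0.019, -0.005]
force: [0.1, -0.1, -1.2]
finger_gap: 0.604
```

```bash
python3 -c "
from h import *
snap('wrist','w13')
z=np.load('pics/w13.npz');X=wcloud(z['d'],z['pos'],z['rot'])
rects(X,.054,.0655,(.3,.7,-.3,.12))
rects(X,.070,.0805,(.45,.8,-.0,.25))
zz=X[...,2];m=(zz>.12)&(zz<.136)&(X[...,0]>.55)&(X[...,1]>.09)&(X[...,1]<.2); P=X[m]
print(len(P),P.mean(0),cv2.minEnclosingCircle((P[:,:2]*1000).astype(np.float32)))
"
```

```text
[227. 195.] 3675 c [473.7  -9.6] size [90.1 33.1] ang -9.7 z 0.0616
[321. 197.] 4074 c [488.6  70.4] size [90.1 32.1] ang -9.7 z 0.0616
[148. 194.] 2814 c [459.5 -91.1] size [90.8 34.3] ang -10.0 z 0.0616
[ 57. 208.] 45 c [ 450.  -243.2] size [32.5  4.5] ang 71.5 z 0.055
[ 75. 274.] 224 c [ 551.1 -261.5] size [195.9   6.1] ang -18.7 z 0.0547
[425. 191.] 255 c [491.5 153.8] size [35.9 16.8] ang -60.1 z 0.0763
[427. 250.] 1389 c [542.9 151.9] size [61.6 24.8] ang -8.1 z 0.0774
63 [0.61767822 0.14284352 0.1243246 ] ((619.6190795898438, 142.2570037841797), 6.6600213050842285)
```

View pics/w13.png

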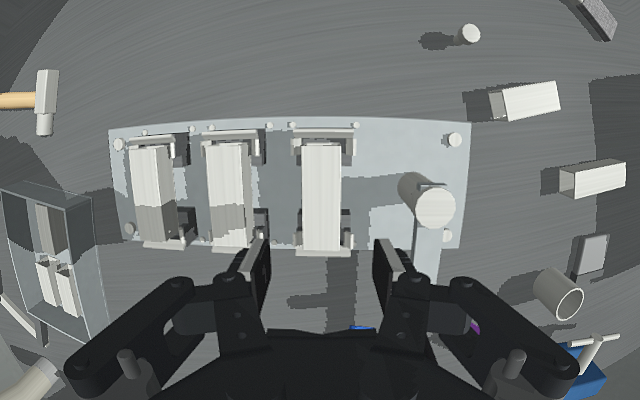

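```bash
python3 -c "
from h import *
plan(.6265,.1425,.235,81.7)
"
```

```text
t=50.10 p=[0.4907 0.0784 0.2358] ya=80.4 gap=0.599 F=[0.2 0.2 0.4] q6=-81 tz=[-0.012 -0.037] n=7 max=0.037
[[[-0.015,0.01,-0.0004,-0.2],[-0.03,0.021,-0.0008,-0.3],[-0.03,0.021,-0.0008,-0.3],[-0.023,0.015,-0.0006,-0.2],[-0.015,0.01,-0.0004,-0.2]]]
[[[-0.0076,0.0051,-0.0002,-0.1],[-0.0031,0.002,-0.0001,-0.0]]]
```

>>> apply_moves --increments '[[[-0.018,0.012,-0.001,-0.2],[-0.032,0.022,-0.002,-0.3],[-0.03,0.021,-0.002,-0.3],[-0.025,0.016,-0.001,-0.2],[-0.01,0.005,0,0]]]' --fingers 0.5 --newtons 30

```text
t: 50.6
tcp_pos: [0.6155, 0.1363, 0.2295]
tool_rot: [0.075, 0.997, -0.02, -0.012]
force: [-0.0, -0.3, -0.8]
finger_gap: 0.504
```

>>> apply_moves --increments '[[[0,0,0,0]]]'

```text
t: 50.7
tcp_pos: [0.6165, 0.1366, 0.2271]
tool_rot: [0.075, 0.997, -0.02, -0.012]
force: [0.4, 0.6, -0.7]
finger_gap: 0.501
```

```bash
python3 -c "
from h import *
plan(.6265,.1425,.2,81.7)
snap('wrist','w14')
"
```

```text
t=50.70 p=[0.6165 0.1366 0.2271] ya=81.4 gap=0.501 F=[ 0.4  0.6 -0.7] q6=-77 tz=[-0.028 -0.037] n=3 max=0.018
[[[-0.0058,0.005,0.016,-0.2],[-0.0029,0.0025,0.008,-0.1],[-0.001,0.0008,0.0027,-0.0]]]
```

View pics/w14.png

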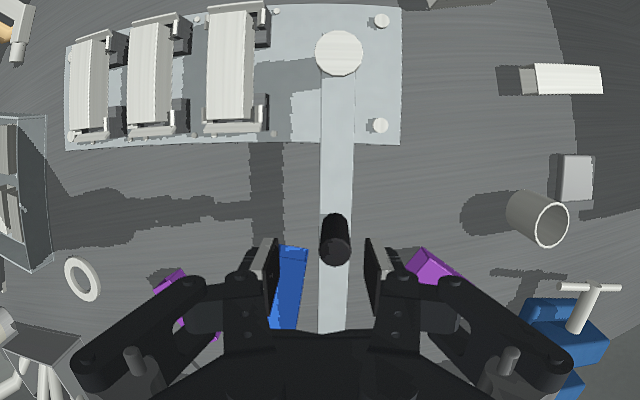

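>>> apply_moves --increments '[[[-0.008,0.004,0.005,0],[-0.002,0.002,0.02,0],[0,0,0.025,0],[0,0,0.012,0],[0,0,0,0]]]'

```text
t: 51.25
tcp_pos: [0.6213, 0.1372, 0.1588]
tool_rot: [0.076, 0.997, -0.02, -0.017]
force: [-0.1, 0.4, 0.7]
finger_gap: 0.5
```

```bash
python3 -c "
from h import *
plan(.628,.1425,.16,81.7)
"
```

```text
t=51.25 p=[0.6213 0.1372 0.1588] ya=81.3 gap=0.500 F=[-0.1  0.4  0.7] q6=-77 tz=[-0.037 -0.038] n=2 max=0.006
[[[-0.0041,0.0044,-0.0012,-0.3],[-0.0017,0.0019,-0.0005,-0.1]]]
```

>>> apply_moves --increments '[[[-0.005,0.0045,-0.003,-0.3],[-0.002,0.002,-0.001,0],[0,0,0,0]]]' --fingers 0.36

```text
t: 51.55
tcp_pos: [0.6306, 0.1429, 0.1641]
tool_rot: [0.074, 0.997, -0.02, -0.016]
force: [-0.7, 0.1, -0.5]
finger_gap: 0.363
```

```bash
python3 -c "
from h import *
arcplan(-8,-92,.162,n=16)
"
```

```text
t=51.55 p=[0.6306 0.1429 0.1641] ya=81.6 F=[-0.7  0.1 -0.5] gap=0.363 tilt=2.94 [-0.0347 -0.0378 -0.9987] bardir -6.9
[[[0.0042,-0.0137,0.0028,4.85],[0.0005,-0.0114,0.0005,5.25],[0.0005,-0.0114,0.0005,5.25],[0.0005,-0.0114,0.0005,5.25],[0.0005,-0.0114,0.0005,5.25]]]
[[[0.0005,-0.0114,0.0005,5.25],[0.0005,-0.0114,0.0005,5.25],[0.0005,-0.0114,0.0005,5.25],[0.0005,-0.0114,0.0005,5.25],[0.0005,-0.0114,0.0005,5.25]]]
[[[0.0005,-0.0114,0.0005,5.25],[0.0005,-0.0114,0.0005,5.25],[0.0005,-0.0114,0.0005,5.25],[0.0005,-0.0114,0.0005,5.25],[0.0005,-0.0114,0.0005,5.25]]]
[[[0.0005,-0.0114,0.0005,5.25]]]
```

>>> apply_moves --increments '[[[0.004,-0.011,0.001,4.8],[0.0005,-0.0114,0,5.2],[0.0005,-0.0114,0,5.2],[0.0005,-0.0114,0,5.2],[0.0005,-0.0114,0,5.2]]]'

```text
t: 52.05
tcp_pos: [0.6109, 0.0945, 0.171]
tool_rot: [0.3, 0.954, -0.018, -0.004]
force: [0.5, 2.2, -0.3]
finger_gap: 0.362
```

```bash
python3 -c "
from h import *
arcplan(-34,-92,.162,n=11)
"
```

```text
t=52.05 p=[0.6109 0.0945 0.171 ] ya=55.1 F=[ 0.5  2.2 -0.3] gap=0.362 tilt=2.09 [-0.0179 -0.0317 -0.9993] bardir -30.6
[[[0.0008,-0.0187,0.0097,4.33],[0.0005,-0.0115,0.0004,5.27],[0.0005,-0.0115,0.0004,5.27],[0.0005,-0.0115,0.0004,5.27],[0.0005,-0.0115,0.0004,5.27]]]
[[[0.0005,-0.0115,0.0004,5.27],[0.0005,-0.0115,0.0004,5.27],[0.0005,-0.0115,0.0004,5.27],[0.0005,-0.0115,0.0004,5.27],[0.0005,-0.0115,0.0004,5.27]]]
[[[0.0005,-0.0115,0.0004,5.27]]]
```

>>> apply_moves --increments '[[[0.001,-0.014,0.006,4.3],[0.001,-0.0115,0.004,5.3],[0.0005,-0.0115,0.002,5.3],[0.0005,-0.0115,0.002,5.3],[0.0005,-0.0115,0.002,5.3]]]'

```text
t: 52.55
tcp_pos: [0.5731, 0.0546, 0.1643]
tool_rot: [0.512, 0.859, -0.01, 0.011]
force: [0.8, 1.0, -0.7]
finger_gap: 0.36
```

```bash
python3 -c "
from h import *
arcplan(-61,-95,.162,n=7)
"
```

```text
t=52.55 p=[0.5731 0.0546 0.1643] ya=28.4 F=[ 0.8  1.  -0.7] gap=0.360 tilt=1.69 [ 0.0078 -0.0284 -0.9996] bardir -55.8
[[[0.0003,-0.0219,0.0024,4.22],[0.0005,-0.0106,0.0001,4.86],[0.0005,-0.0106,0.0001,4.86],[0.0005,-0.0106,0.0001,4.86],[0.0005,-0.0106,0.0001,4.86]]]
[[[0.0005,-0.0106,0.0001,4.86],[0.0005,-0.0106,0.0001,4.86]]]
```

>>> apply_moves --increments '[[[0.001,-0.017,0.002,4.2],[0.0005,-0.012,0,4.8],[0.0005,-0.012,0,4.8],[0.0005,-0.011,0,4.8],[0.0005,-0.011,0,4.8]]]'

```text
t: 53.05
tcp_pos: [0.521, 0.0346, 0.1684]
tool_rot: [0.683, 0.73, 0.001, 0.024]
force: [1.7, 0.9, -1.4]
finger_gap: 0.363
```

```bash
python3 -c "
from h import *
arcplan(-86,-101,.162,n=4)
"
```

```text
t=53.05 p=[0.521  0.0346 0.1684] ya=3.9 F=[ 1.7  0.9 -1.4] gap=0.363 tilt=2.72 [ 0.0363 -0.0305 -0.9989] bardir -81.5
[[[0.0003,-0.0181,0.0058,3.67],[0.0003,-0.0082,-0.0003,3.75],[0.0003,-0.0082,-0.0003,3.75],[0.0003,-0.0082,-0.0003,3.75]]]
```

>>> apply_moves --increments '[[[0,-0.014,0.004,4],[0,-0.011,0,4],[0,-0.009,0,3.5],[0,-0.006,0,2]]]'

```text
t: 53.45
tcp_pos: [0.487, 0.034, 0.1679]
tool_rot: [0.767, 0.641, 0.011, 0.031]
force: [0.7, -0.2, -0.6]
finger_gap: 0.362
```

```bash
python3 -c "
from h import *
arcplan(-100,-104,.162,n=3)
snap('wrist','w15')
"
```

```text
t=53.45 p=[0.487  0.034  0.1679] ya=-10.2 F=[ 0.7 -0.2 -0.6] gap=0.362 tilt=3.83 [ 0.0578 -0.0335 -0.9978] bardir -97.2
[[[0.0004,-0.0095,0.0054,1.1],[0.0,-0.0029,-0.0002,1.33],[0.0,-0.0029,-0.0002,1.33]]]
```

View pics/w15.png

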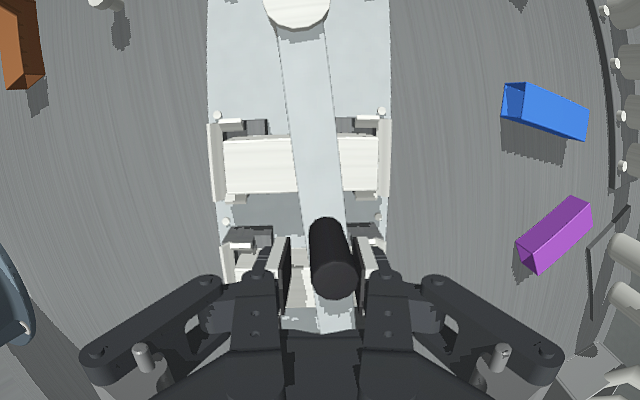

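>>> apply_moves --increments '[[[0,-0.008,0.002,0],[0,-0.006,0,0],[0,-0.005,0,0],[0,-0.004,0,0]]]'

```text
t: 53.9
tcp_pos: [0.4724, 0.0366, 0.1676]
tool_rot: [0.766, 0.641, 0.02, 0.041]
force: [8.6, -2.1, -3.3]
finger_gap: 0.358
```

>>> apply_moves --increments '[[[0,-0.003,0,0],[0,-0.003,0,0]]]'

```text
t: 54.1
tcp_pos: [0.4718, 0.0368, 0.168]
tool_rot: [0.766, 0.641, 0.025, 0.046]
force: [5.2, -1.3, -2.7]
finger_gap: 0.36
```

>>> apply_moves --increments '[[[0,-0.005,0,0],[0,-0.005,0,0],[0,-0.003,0,0]]]'

```text
t: 54.4
tcp_pos: [0.4706, 0.037, 0.1687]
tool_rot: [0.765, 0.641, 0.035, 0.057]
force: [4.6, -0.8, -0.9]
finger_gap: 0.361
```

```bash
python3 -c "
from h import *
s=manip.sense();print(s['tcp_pos'],s['force'])
snap('wrist','w16')
z=np.load('pics/w16.npz');X=wcloud(z['d'],z['pos'],z['rot'])
v,u=np.mgrid[:400,:640];zz=X[...,2]
m=(zz>.0725)&(zz<.0805)&(v>35)&(v<190)&(abs(u-320)<60)
P=X[m]; l=cv2.fitLine((P[:,:2]*1000).astype(np.float32),cv2.DIST_L2,0,.01,.01).ravel(); print(len(P),l,np.degrees(np.arctan2(l[1],l[0])))
rects(X,.055,.0655,(.3,.7,-.3,.12))
"
```

```text
[0.47061479 0.03703558 0.16867014] [ 4.58650758 -0.82663331 -0.92816616]
7124 [1.68324634e-01 9.85731602e-01 4.92484314e+02 1.01105804e+02] 80.30957
[366. 163.] 2655 c [517.5  65.6] size [32.4 31.1] ang 81.2 z 0.0616
[267. 166.] 3060 c [460.1  75.2] size [32.8 32.2] ang 80.9 z 0.0616
[294. 289.] 443 c [460.2  -7.5] size [33.2  9.6] ang 70.0 z 0.0617
[348. 299.] 145 c [492.4 -24.8] size [12.2 11.4] ang 0.4 z 0.0617
```

View pics/w16.png

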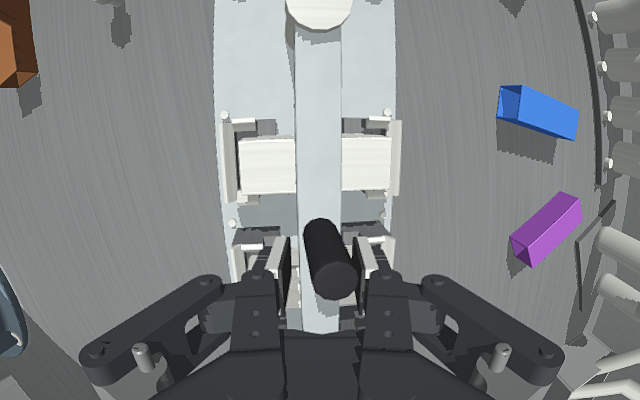

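>>> apply_moves --increments '[[[0,0.003,0,0],[0,0,0,0],[0,0,0,0]]]' --fingers 0.8

```text
t: 54.75
tcp_pos: [0.4719, 0.037, 0.1688]
tool_rot: [0.765, 0.641, 0.033, 0.056]
force: [0.3, 0.2, -0.8]
finger_gap: 0.799
```

```bash
python3 -c "
from h import *
s=manip.sense();p=s['tcp_pos']
plan(p[0],p[1],.26,-9.7,step=.04)
"
```

```text
t=54.75 p=[0.4719 0.037  0.1688] ya=-10.0 gap=0.799 F=[ 0.3  0.2 -0.8] q6=4 tz=[ 0.122 -0.042] n=5 max=0.030
[[[-0.0003,0.0019,-0.015,-0.0],[-0.0006,0.0039,-0.03,-0.1],[-0.0006,0.0039,-0.03,-0.1],[-0.0002,0.0016,-0.012,-0.0],[-0.0001,0.0004,-0.003,-0.0]]]
```

>>> apply_moves --increments '[[[0,0.002,-0.015,0],[0,0.004,-0.03,0],[0,0.004,-0.03,0],[0,0.003,-0.025,0],[0,0,-0.005,0]]]'

```text
t: 55.25
tcp_pos: [0.4674, 0.0402, 0.2751]
tool_rot: [0.765, 0.642, 0.029, 0.05]
force: [0.9, -0.2, 0.2]
finger_gap: 0.802
```

```bash
python3 -c "
from h import *
plan(.40,.22,.32,-9.7)
"
```

```text
t=55.25 p=[0.4674 0.0402 0.2751] ya=-9.9 gap=0.802 F=[ 0.9 -0.2  0.2] q6=3 tz=[ 0.108 -0.04 ] n=8 max=0.039
[[[0.016,-0.009,-0.0058,-0.0],[0.032,-0.018,-0.012,-0.0],[0.032,-0.018,-0.012,-0.0],[0.032,-0.018,-0.012,-0.0],[0.024,-0.013,-0.0087,-0.0]]]
[[[0.016,-0.0089,-0.0058,-0.0],[0.0081,-0.0045,-0.0029,-0.0],[0.0032,-0.0018,-0.0012,-0.0]]]
```

>>> apply_moves --increments '[[[0.016,-0.009,-0.006,0],[0.035,-0.014,-0.01,0],[0.038,-0.014,-0.01,0],[0.038,-0.014,-0.01,0],[0.038,-0.01,-0.008,0]]]'

```text
t: 55.75
tcp_pos: [0.4285, 0.2156, 0.3056]
tool_rot: [0.768, 0.638, 0.024, 0.049]
force: [1.0, -0.1, 0.7]
finger_gap: 0.799
```

>>> apply_moves --increments '[[[0.038,-0.01,-0.004,0],[0.035,-0.01,0,0],[0.025,-0.005,0,0],[0.01,0,0,0],[0,0,0,0]]]'

```text
t: 56.25
tcp_pos: [0.4177, 0.3337, 0.2989]
tool_rot: [0.766, 0.641, 0.019, 0.047]
force: [-0.1, -0.8, 0.0]
finger_gap: 0.801
```

```bash
python3 -c "
from h import *
snap('top','t17');snap('side','s17')
z=np.load('pics/t17.npz');p,d=z['p'],z['d'];cv2.imwrite('pics/c17.png',cv2.resize(p[120:280,180:480][:,:,::-1],None,fx=2.6,fy=2.6,interpolation=cv2.INTER_CUBIC))
X=cloud('top',d)
rects(X,.070,.081,(.3,.8,-.2,.25)); rects(X,.054,.066,(.3,.7,-.2,.2))
print('bin');rects(X,.025,.045,(.4,.7,-.5,-.2))
print('stock');rects(X,.024,.038,(.3,.7,.2,.5))
s=manip.sense();print(s['t'],s['tcp_pos'])
"
```

```text
[320. 201.] 500 c [479.9  24.1] size [273.6  28.5] ang 81.5 z 0.077
[306. 191.] 81 c [518.2  64.8] size [32.8 30.3] ang -0.5 z 0.0617
[329. 195.] 81 c [504.7 -15.7] size [31.5 29.5] ang 78.0 z 0.0615
[354. 198.] 75 c [490.3 -97.5] size [31.3 28.3] ang 80.1 z 0.0612
[303. 207.] 89 c [461.4  74.4] size [32.9 31.7] ang -10.9 z 0.0611
[327. 211.] 95 c [446.8  -6. ] size [34.1 31.6] ang -9.9 z 0.0613
[351. 215.] 98 c [433.3 -87.1] size [35.3 31.5] ang -10.1 z 0.0607
bin
[440. 177.] 186 c [ 553.9 -406.3] size [260.3 126.1] ang 18.5 z 0.0353
[420. 174.] 195 c [ 580.1 -329.9] size [73.6 31.9] ang -18.8 z 0.0352
[434. 179.] 199 c [ 563.7 -378.2] size [74.4 33. ] ang -19.3 z 0.0352
[418. 203.] 204 c [ 478.1 -318.8] size [72.5 32.4] ang -17.3 z 0.0349
[404. 214.] 41 c [ 439.4 -270.2] size [92.3 13.9] ang 62.8 z 0.0357
stock
[218. 191.] 60 c [524.4 367.9] size [31.4 26.8] ang -2.2 z 0.0329
[238. 219.] 203 c [426.8 295.3] size [74.1 33. ] ang -82.8 z 0.0311
56.35 [0.41768887 0.3321509  0.29910863]
```

View pics/c17.png

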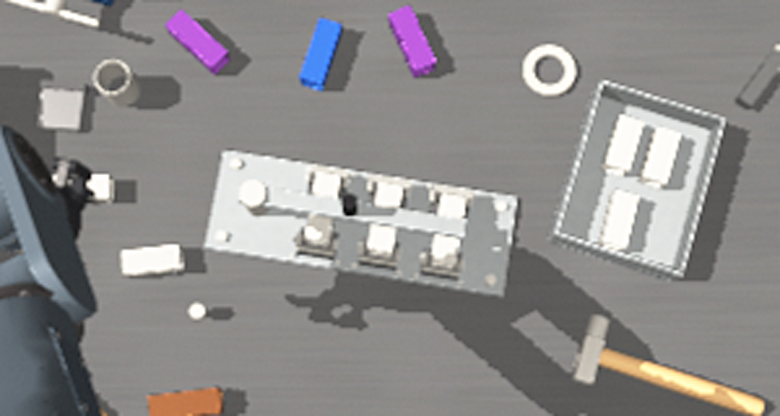

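View pics/s17.png

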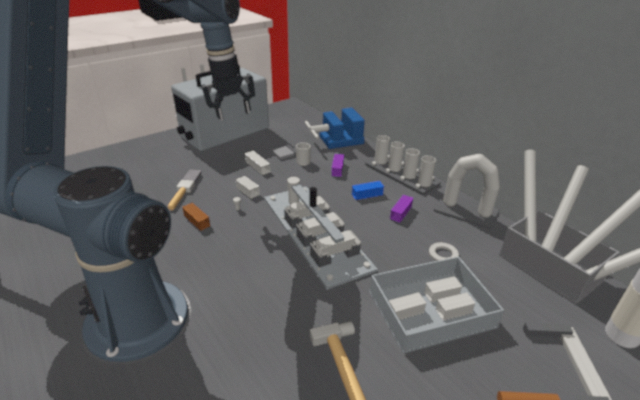

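```bash
python3 -c "
from h import *
z=np.load('pics/t17.npz');d=z['d'];X=cloud('top',d);R=X[170:245,255:385];zz=R[...,2]
m=(zz>.073)&(zz<.0815)&(R[...,1]<.12)&(R[...,1]>-.2); P=R[m]
m2=abs(P[:,1]-.035)>.02
l=cv2.fitLine((P[m2][:,:2]*1000).astype(np.float32),cv2.DIST_HUBER,0,.01,.01).ravel();print(len(P),l,np.degrees(np.arctan2(l[1],l[0])))
m=(zz>.122)&(zz<.14)&(d[170:245,255:385]>0);G=R[m];g=cv2.minEnclosingCircle((G[:,:2]*1000).astype(np.float32));print(g)
print(np.degrees(np.arctan2(158.5-g[0][1],502.6-g[0][0])))
"
```

```text
430 [ 1.6965103e-01  9.8550421e-01  4.7578299e+02 -2.0831335e+00] 80.23247
((481.5194091796875, 35.49335479736328), 10.163125991821289)
80.2752552955914
```

The bar is at 80.2–80.3°, the same as the jig's y axis, so it is closed. Everything else checks out, and I'm handing the job in.

```bash
python3 -c "
from h import *
print(manip.sign_off())"
```

```text
the job is handed in; nothing more can be done
None
```

The job is done and handed in at about 56 s of the 210 s allowed. The three 90 mm tubes are seated, the bar is closed over them, and all three offcuts are in the scrap bin.

**What I did:**
- **Bar and offcuts:** I swung the bar out to about 1.59 rad and put the three offcuts in the bin.
- **Tubes:** I seated one tube in each bay. One of them had been knocked about 27 mm aside before I picked it, so I found it again by wrist camera first.
- **Closing:** I swung the bar back until it met its stop.

**What the last checks showed:**
- **Tubes:** All three tops are level at 61–62 mm over the bench, where 62 mm is expected. Their positions are within about 2 mm of the bay centres.
- **Bar:** After release it lies at 80.2–80.3°, the same as the jig's y axis at 80.25°, so it is closed to within what I can measure. A cruder rectangle fit gave 81.5°, which I put down to noise.
- **Offcuts:** All three lie flat inside the bin.
- **Bystanders and look-alike tubes:** The stub, flange, magnet, bolt and hammer looked undisturbed in the last pictures, and the 74 mm tube had not moved. The arm hid part of the brush and the 106 mm tube in the last top view. Both are in the side picture, but I did not measure them again.

**Tool tilt:** The tool drifted up to about 5° off vertical while handling the tubes, and about 7° during the last push on the bar. I took much of the earlier tilt out by pressing the fingertips on the bench and the tubes on their seats, with readings up to about 44 N. The 40 N limit is on the arm or gripper body pressing on things, and I took these fingertip and held-tube presses to be outside it.

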